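# Raise the glaze booth's sash to the marked height

## Task

Get the glaze booth ready for spraying: with the gripper's fingertips, push the clear sliding sash up from beneath its red lip until the orange pointers are level with the green collars on the posts, then leave it standing there and come away. Push only, do not pinch the lip, and leave the collars and all the pots, jars and tools where they are.

Things in the scene. Friction and masses are not known exactly. Their poses are not given: they have to be found in the camera images.
- sash (a joint): How far the clear sash (370 x 150 mm) is up its rails, m along the slope: 0 bottom stop, 0.180 top stop. The rails lean 25 degrees back, top away from the robot: 100 mm of slide is 91 mm of rise and 42 mm along booth +x. A counterweight in the posts balances it: it stays where it is left and takes 2 to 5 N to slide either way.
- collars (a joint): Where the two green collars (the marked height, 24 mm tall) sit on the posts, m along the slope, on the sash's scale: the pointers are level with the middle of the collars when the sash value equals this one. Held tight by screws; not to be moved.
- lip (a point): Middle of the underside of the lip on the sash's bottom edge: a red ledge, 240 mm long, 50 mm deep, 13 mm thick, black rubber beneath. Axes: x square to the pane, into the booth; y along the lip, level; z up the slope. The lip points along -x (25 degrees upwards); its free edge lies 25 mm along -x, the sash 25 mm along +x. Below it the front is open down to a 22 mm sill.
- lip_pad: The black rubber underside of the lip, 50 x 240 x 7 mm: the place to push against. Its origin is in the sash's bottom edge, in the pane's mid-plane (32 mm along +x from point lip); axes as point lip.
- lip_cap: The red upper part of the lip, 46 x 240 x 6 mm, just above the rubber. Origin and axes as lip_pad.
- pointer (a point): Tip of the orange pointer at the sash's left (+y) end, in front of the left post (there is another at the right end). Axes as point lip.
- mark (a point): Middle of the front face of the green collar on the left (+y) post. Axes as point lip. The collar reaches 12 mm up and down the slope from here.
- booth: Glaze booth, fixed: a steel tray 310 x 470 mm with two aluminium posts 26 x 30 mm, 470 mm long, at y = +-205 mm, leaning 25 degrees back, with a bar across their tops (0.44 m up). Origin: on the table, midway between the feet of the posts; x level into the booth, away from the robot; y along the front; z up.
- wheel: Bystander: dark steel banding wheel, 140 mm across, 42 mm tall, inside the booth on its 12 mm tray; origin under its centre.
- mug_in: Bystander: white mug, 76 mm across, 75 mm tall, on the banding wheel; origin under its centre.
- mug_a: Bystander: terracotta mug, 84 mm across, 90 mm tall, on the bench to the left; origin under its centre.
- mug_b: Bystander: terracotta mug, 84 mm across, 90 mm tall, on the bench to the right; origin under its centre.
- tumbler: Bystander: black tumbler, 66 mm across, 70 mm tall; origin under its centre.
- jar: Bystander: glaze jar with a white lid, 72 mm across, 95 mm tall; origin under its centre.
- brush: Bystander: brush lying on the bench between the robot and the booth, under 30 mm tall; origin under its middle, x along it.

How it is judged:
By the outcome, as a careful person would: the job done as asked, in the order asked, and still so for the second after the job is handed in, with the robot touching nothing.
It also fails if it takes over 38 s, if anything falls off the work surface, if the arm or the gripper's body presses on something with over 40 N, if the wrist force passes 120 N, or if a joint passes its speed limit or range.

## Robot

A 6-joint arm with a two-finger parallel gripper is mounted at the origin on the work surface. World frame = base frame: x ahead of the robot, y to its left, z up, the work surface at z = 0. Lengths are in m, angles in rad, forces in N, time in s.
With the tool pointing down it reaches from about 0.4 to 0.825 m from the base axis. Payload 7 kg.
Tool frame: the origin (TCP) lies midway between the tips of the shut fingers; the grasp point (between the pads) lies 19 mm behind it; z points along the fingers, y is the direction in which the jaws open and shut (so a half turn about z gives the same grasp; the last joint's range is limited). The gripper opens to 85 mm and grips with 20 to 120 N. Pads are 22 mm wide; open, the fingers measure 114 mm over their backs; the gripper's body (76 mm by 85 mm) begins 54 mm behind the grasp point. The pads swing forward as they close: fully open they stand 13 mm farther back than shut.
Start: joints at [1.456, 0.359, 0.012, 0, -1.224, -0.288], TCP at [0.265, 0.621, 0.231] pointing down, gripper open.
Joint ranges: [-3.07, 3.07], [-1.43, 2.12], [-1.02, 1.25], [-3.03, 1.67], [-3.05, -0], [-3.03, 3.03]. Speed limits (rad/s): [2.39, 2.39, 3.01, 3.14, 3.14, 3.14].

## Interface

Orientations are given as a 3x3 rotation matrix whose columns are the frame's x, y, z axes.
In Python, from bench import state, optics, r gives the robot as it stands.
- The arm moves only by the tool jog_arm, never from a script. Its argument "motion" is a list of rows, each a list of 6 numbers: the shift along the tool's x, y, z normalised to -1 to 1, where 1 is 40 mm, then the turn, a rotation vector about the tool's x, y, z normalised to -1 to 1, where 1 is 0.1 rad. In form: [[x, y, z, rx, ry, rz], ...]. A call has 1 to 12 rows; each row shifts and turns the pose as measured when the row begins, along the tool's axes as they then stand; what a row does not reach is not made up. A row lasts 1/12 s, in which the tool goes at most 41.7 mm and 7.16 degrees, less where a joint would pass 70% of its speed; a pose out of reach is approached as far as the arm can. A call with a number of a shift or a turn outside -1 to 1 is refused whole. A call with a gripper value outside its range is refused whole. "fingers" is the opening, from 0 (shut) to 1 (fully open), set as the call begins (left out, the last holds). The fingers move at their own pace and stop on an object; "force" is the grip in N (left out, the last holds). Time passes only in rows, so rows that do not move let the fingers close. It gives the time, the measured TCP pose, the force and the opening at its end, in the units of the state.
- state(): the state, without advancing time (a new reading comes with each control period).
- optics.read_camera(name): name is "scene" or "top" or "wrist"; returns (picture, depth): 400x640x3 uint8, red, green, blue; 400x640 float32, m along the optical axis (not along the pixel's ray), 0 where there is no reading.
- optics.get_calibration(name): a dict with "fx", "fy", "cx", "cy" (pixels), "rvec" (rotation vector, rad) and "tvec" (3), from world to camera coordinates, as OpenCV has them. Camera axes: x right, y down, z forward; pixel columns grow to the right and rows downward; lengths in m; the calibration is good to about 2 mm. The wrist camera is an equidistant fisheye: a pixel r from the principal point sees the ray r / f radians off the axis. A picture is of the moment at which its call begins: read the wrist's pose just before it. get_calibration takes no time and is no camera call; for the wrist camera it gives the pose at the moment of the call.
- r.sign_off(): hands the job in, once; it reports no verdict.
The state is a dict: "t": time; "joints": joint angles; "joint_vel": joint speeds; "joint_torque": joint torques, N m; "tool_pos": TCP position; "tool_rot": TCP orientation; "wrist_force": force on the tool from outside, world axes, zero at the start; "wrist_torque": the same for the moment, N m; "opening": finger opening in m.
Only numpy, scipy, OpenCV 4.12 (cv2) and the standard library are available. Lean on these libraries where they do the work, as an engineer would, in place of code of your own. Each camera call takes 0.05 s, during which the arm holds its last target.

## Working session

There is one attempt and no reset: what is moved stays moved. The work goes in short steps, Python scripts to look and compute and a tool call to move; the robot and the scene stay as the last step left them, time stands still between calls to the robot, and variables do not carry over. Pictures are saved under pics/ and viewed, and the job is handed in when it is done.

Besides the shell and the picture viewer there is one more tool, called in YAML: its name, and indented under it one key for each argument. jog_arm: Moves the arm, as the interface text tells. Scaled input: -1 to 1 covers 40 mm each way for a shift and 0.1 rad each way for a turn. Its arguments: {"type":"object","properties":{"motion":{"type":"array","items":{"type":"array","items":{"type":"number"}}},"fingers":{"type":"number"},"force":{"type":"number"}},"required":["motion"]}

```bash
ls; mkdir -p pics
python3 - <<'E'
from bench import state, optics, r
import cv2,numpy as np
s=state();print(s)
for n in("scene","top","wrist"):
    p,d=optics.read_camera(n);c=optics.get_calibration(n);print(n,c)
    cv2.imwrite(f"pics/{n}0.png",p[:,:,::-1]);np.savez(f"{n}0.npz",p=p,d=d,**{k:np.array(v) for k,v in c.items()})
E
```

```text
pics
{'t': 0.0, 'joints': array([ 1.45609258e+00,  3.59405241e-01,  1.10438354e-02, -3.51228788e-04,
       -1.22409526e+00, -2.88066737e-01]), 'joint_vel': array([ 0.00052507,  0.00097335, -0.0003757 ,  0.00168494, -0.00012816,
        0.0005555 ]), 'joint_torque': array([ 5.28296896e-04, -5.83318520e+01,  2.93418896e+01,  6.93659127e+00,
       -5.88159804e-03, -5.71220085e-06]), 'tool_pos': array([0.26443389, 0.62051605, 0.23034508]), 'tool_rot': array([[ 9.19931728e-01, -3.92078241e-01, -5.18186792e-04],
       [-3.92078553e-01, -9.19930329e-01, -1.61159940e-03],
       [ 1.55177312e-04,  1.68573135e-03, -9.99998567e-01]]), 'wrist_force': array([0.02471412, 0.69035231, 0.75210986]), 'wrist_torque': array([ 0.02847556,  0.04519729, -0.00207279]), 'opening': 0.08530718385313366}
scene {'fx': 373.3824332944832, 'fy': 373.3824332944832, 'cx': 327.6072688963041, 'cy': 206.68423723788905, 'rvec': array([ 2.48410728,  0.9243369 , -0.24365916]), 'tvec': array([-0.39435404, -0.24670357,  1.55890692])}
top {'fx': 419.0188664423539, 'fy': 419.0188664423539, 'cx': 317.70676201976187, 'cy': 204.10155838106354, 'rvec': array([ 2.13426794, -2.19041722,  0.06551177]), 'tvec': array([0.01873523, 0.52277074, 1.24591475])}
wrist {'fx': 309.70691628693146, 'fy': 309.70691628693146, 'cx': 316.3742446811514, 'cy': 198.94941139760155, 'rvec': array([-1.62936837,  2.46530197,  0.3671498 ]), 'tvec': array([ 0.67483447, -0.03733075,  0.37959759])}
```

View pics/scene0.png

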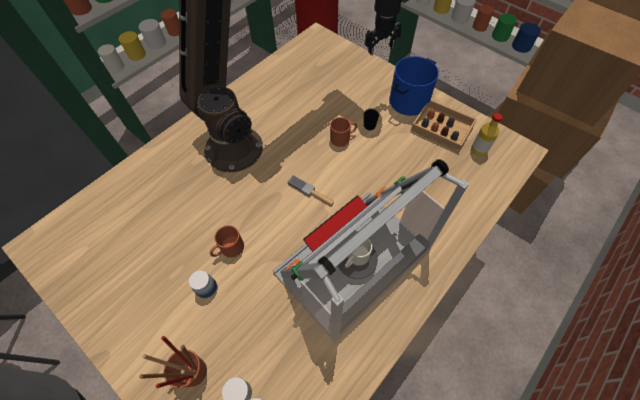

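View pics/top0.png

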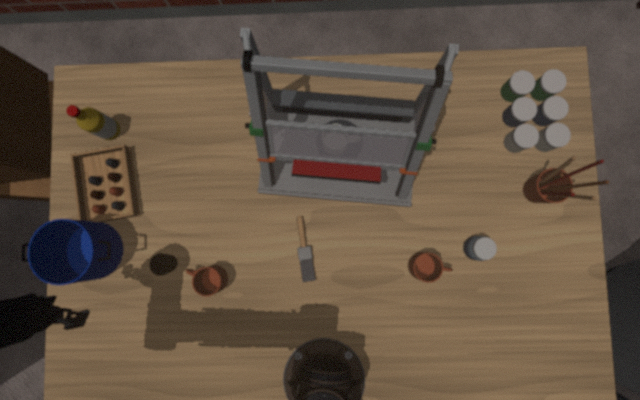

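View pics/wrist0.png

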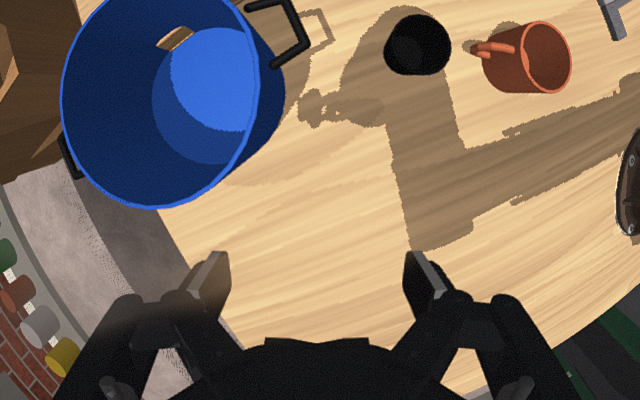

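The top view shows the red lip at about (337,172). The orange pointers are at (265,160) and (408,171), and the green collars at (255,130) and (427,145). Next I'll turn these into positions.

```bash
cat > h.py <<'E'
import numpy as np,cv2
def load(n):
    z=np.load(n);return {k:z[k] for k in z.files}
def cloud(z):
    p,d=z['p'],z['d'];v,u=np.indices(d.shape)
    P=np.stack([(u-z['cx'])/z['fx']*d,(v-z['cy'])/z['fy']*d,d],-1)
    R=cv2.Rodrigues(z['rvec'])[0]
    W=(P-z['tvec'])@R
    W[d==0]=np.nan
    return W
def masks(p):
    h=cv2.cvtColor(p,cv2.COLOR_RGB2HSV);H,S,V=[h[...,i].astype(int) for i in range(3)]
    return dict(red=((H<4)|(H>176))&(S>200)&(V>90),orange=(H>=5)&(H<=14)&(S>185)&(V>140),green=(H>=45)&(H<=75)&(S>130)&(V>50))
E
python3 - <<'E'
from h import *
for n in("top","scene"):
    z=load(n+"0.npz");W=cloud(z)
    for k,m in masks(z['p']).items():
        nl,lab,st,ce=cv2.connectedComponentsWithStats(m.astype(np.uint8),connectivity=8)
        for i in range(1,nl):
            if st[i,4]>=6:
                w=W[lab==i];w=w[~np.isnan(w[:,0])]
                if len(w) and w[:,2].max()>0.05 and .35<np.median(w[:,0])<1.3: print(n,k,st[i],ce[i].round(1),np.median(w,0).round(3),w.min(0).round(3),w.max(0).round(3))
im=load("top0.npz")['p'][20:210,230:470,::-1];cv2.imwrite("pics/topc.png",cv2.resize(im,None,fx=3.3,fy=3.1,interpolation=cv2.INTER_CUBIC))
im=load("scene0.npz")['p'][150:340,260:480,::-1];cv2.imwrite("pics/scc.png",cv2.resize(im,None,fx=3.5,fy=3.1,interpolation=cv2.INTER_CUBIC))
E
```

```text
top red [ 68 107   9   9  45] [ 72.3 110.7] [0.779 0.658 0.2  ] [0.766 0.647 0.196] [0.79  0.671 0.205]
scene red [494 114   8   6  38] [497.5 116.5] [0.782 0.655 0.201] [0.768 0.642 0.197] [0.795 0.669 0.205]
scene red [305 197  61  53 920] [334.8 223.1] [ 0.602 -0.059  0.167] [ 0.57  -0.172  0.154] [0.635 0.063 0.18 ]
scene orange [377 193   4   4  12] [378.1 194.3] [0.641 0.122 0.161] [0.635 0.115 0.156] [0.644 0.131 0.164]
scene orange [294 260   5   3   9] [296.2 261.3] [ 0.596 -0.233  0.161] [ 0.591 -0.238  0.158] [ 0.599 -0.225  0.163]
scene green [397 177   8   6  14] [401.1 179. ] [0.692 0.152 0.275] [0.69  0.129 0.259] [0.697 0.16  0.278]
scene green [292 262  10  15  33] [295.9 269.2] [ 0.644 -0.281  0.274] [ 0.639 -0.285  0.264] [ 0.662 -0.252  0.279]
```

View pics/topc.png

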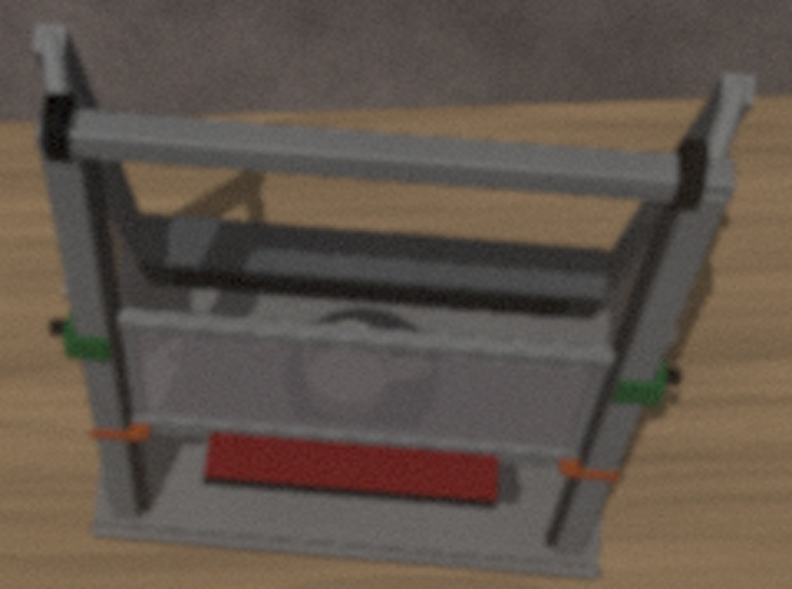

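View pics/scc.png

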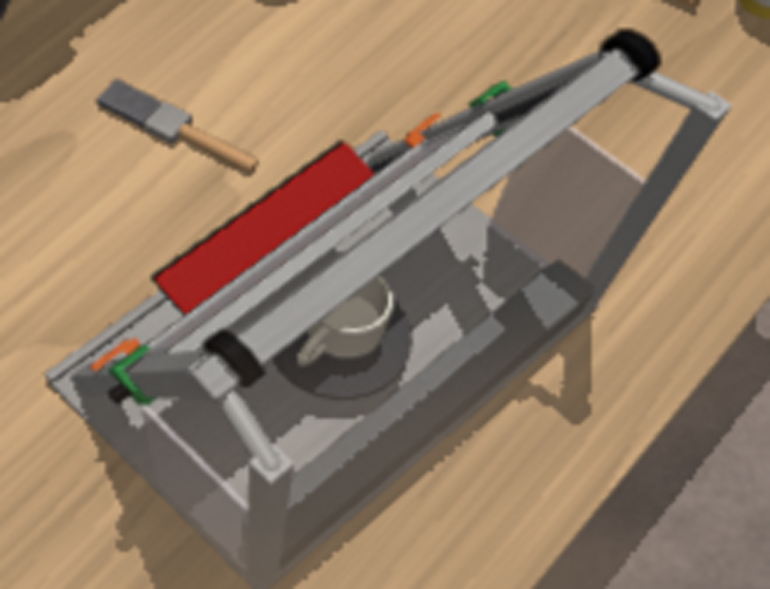

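```bash
cat >> h.py <<'E'
def masks2(p):
    h=cv2.cvtColor(p,cv2.COLOR_RGB2HSV);H,S,V=[h[...,i].astype(int) for i in range(3)]
    return dict(red=((H<4)|(H>174))&(S>150)&(V>50),orange=(H>=4)&(H<=14)&(S>140)&(V>90),green=(H>=45)&(H<=80)&(S>100)&(V>35))
E
python3 - <<'E'
from h import *
for n in("top","scene"):
    z=load(n+"0.npz");W=cloud(z)
    for k,m in masks2(z['p']).items():
        nl,lab,st,ce=cv2.connectedComponentsWithStats(m.astype(np.uint8),connectivity=8)
        for i in range(1,nl):
            if st[i,4]>=6:
                w=W[lab==i];w=w[~np.isnan(w[:,0])]
                if len(w) and .5<np.median(w[:,0])<.8 and abs(np.median(w[:,1]))<.35: print(n,k,st[i],ce[i].round(1),np.median(w,0).round(4),w.min(0).round(3),w.max(0).round(3))
                if k=='red' and len(w)>300:
                    c=w.mean(0);U,S,V=np.linalg.svd(w-c,full_matrices=False);print(c.round(4),V.round(3),S/np.sqrt(len(w)), [np.ptp((w-c)@V[j]).round(3) for j in range(3)])
z=load("top0.npz");W=cloud(z)
# posts: fit line along left / right posts at several pixels
for (u,v) in [(262,175),(259,150),(253,115),(249,90),(413,175),(420,155),(430,125),(437,100),(270,190),(400,195),(337,195)]:
    print(u,v,W[v,u].round(3),z['p'][v,u])
E
```

```text
top red [ 293  160   88   21 1156] [336.3 170.4] [ 0.6003 -0.0508  0.1673] [ 0.569 -0.17   0.154] [0.634 0.066 0.181]
[ 0.6004 -0.051   0.1674] [[-0.119 -0.993  0.   ]
 [-0.894  0.107  0.435]
 [-0.432  0.051 -0.901]] [0.06727735 0.01277944 0.00179894] [np.float64(0.236), np.float64(0.048), np.float64(0.012)]
top orange [258 157  17   5  50] [267.5 159.4] [0.6371 0.1318 0.1625] [0.632 0.117 0.137] [0.645 0.162 0.17 ]
top orange [400 169  17   6  47] [406.2 171.6] [ 0.5913 -0.2368  0.1622] [ 0.584 -0.265  0.14 ] [ 0.6   -0.223  0.167]
top green [249 124  14  11  61] [255.2 131. ] [0.6858 0.1503 0.2722] [0.68  0.132 0.262] [0.706 0.164 0.278]
top green [418 140  13  10  50] [424.8 145.6] [ 0.6372 -0.2691  0.2726] [ 0.63  -0.281  0.262] [ 0.652 -0.251  0.28 ]
[-0.6682  1.2628 -0.318 ] [[ 0.712  0.698 -0.075]
 [ 0.214 -0.114  0.97 ]
 [-0.669  0.707  0.23 ]] [0.08490648 0.06701951 0.02579884] [np.float64(0.298), np.float64(0.338), np.float64(0.14)]
scene red [304 197  63  54 994] [334.6 223.1] [ 0.602  -0.059   0.1668] [ 0.567 -0.173  0.153] [0.635 0.065 0.18 ]
[ 0.6018 -0.0574  0.1668] [[
[... 375 characters left out ...]
 [ 0.631 -0.224  0.256]
scene green [395 177  11   7  24] [400.3 179.4] [0.6913 0.1493 0.2745] [0.685 0.129 0.259] [0.699 0.16  0.281]
scene green [292 262  11  18  59] [296.7 270.5] [ 0.6449 -0.2806  0.2706] [ 0.635 -0.286  0.241] [ 0.674 -0.252  0.279]
262 175 [0.607 0.164 0.083] [90 88 85]
259 150 [0.659 0.155 0.184] [82 80 78]
253 115 [0.716 0.147 0.312] [85 81 82]
249 90 [0.749 0.141 0.388] [84 81 80]
413 175 [ 0.585 -0.261  0.144] [86 71 63]
420 155 [ 0.624 -0.265  0.225] [83 82 80]
430 125 [ 0.673 -0.268  0.328] [84 82 79]
437 100 [ 0.708 -0.268  0.4  ] [80 81 78]
270 190 [0.57  0.15  0.022] [95 88 87]
400 195 [ 0.542 -0.241  0.04 ] [86 81 79]
337 195 [ 0.551 -0.054  0.01 ] [96 90 90]
```

jog_arm:
  motion:
    - [0,0,-1,0,0,0]
    - [0,0,-1,0,0,0]
    - [0,0,-1,0,0,0]
    - [0,0,-0.5,0,0,0]
  fingers: 0

```text
t: 0.48
tool_pos: [0.2635, 0.6173, 0.3658]
tool_rot: [[0.92, -0.393, -0.005], [-0.393, -0.919, -0.019], [0.003, 0.019, -1.0]]
wrist_force: [-1.0, 0.9, 1.1]
opening: 0.0387
```

```bash
cat > rec.py <<'E'
from bench import state
import json
s=state()
d=dict(t=s['t'],q=list(map(float,s['joints'])),p=list(map(float,s['tool_pos'])),R=[list(map(float,a)) for a in s['tool_rot']])
open('log.jsonl','a').write(json.dumps(d)+'\n')
import numpy as np
print(s['t'],np.round(d['q'],3),np.round(d['p'],4),np.round(d['R'],3).tolist(),np.round(s['wrist_force'],1),s['opening'])
E
python3 rec.py
python3 - <<'E'
from bench import optics
import numpy as np,cv2
from h import *
z=load("wrist0.npz");R=cv2.Rodrigues(z['rvec'])[0]
c=-R.T@z['tvec'];T=np.array([[ 9.19931728e-01, -3.92078241e-01, -5.18186792e-04],[-3.92078553e-01, -9.19930329e-01, -1.61159940e-03],[1.55177312e-04,1.68573135e-03,-9.99998567e-01]])
print(T.T@(c-[0.26443389, 0.62051605, 0.23034508]));print((T.T@R.T).round(2))
E
```

```text
0.4833 [ 1.456  0.318  0.252 -0.003 -1.524 -0.288] [0.2635 0.6173 0.3658] [[0.92, -0.393, -0.005], [-0.393, -0.919, -0.019], [0.003, 0.019, -1.0]] [-1.   0.9  1.1] 0.038682588628532334
[ 0.07501194 -0.00046249 -0.14294784]
[[ 0.   -0.96 -0.29]
 [ 1.    0.   -0.  ]
 [ 0.   -0.29  0.96]]
```

jog_arm:
  motion:
    - [0.6,0.7,0,0,0,0]
    - [0.6,0.7,0,0,0,0]
    - [0.6,0.7,0,0.5,0,0]
    - [0.6,0.7,0,0.5,0,0]

```text
t: 0.82
tool_pos: [0.3082, 0.4813, 0.367]
tool_rot: [[0.922, -0.386, 0.036], [-0.388, -0.918, 0.076], [0.004, -0.084, -0.996]]
wrist_force: [0.2, -1.2, 1.9]
opening: -0.0004
```

```bash
python3 rec.py
```

```text
0.8167 [ 1.357  0.076 -0.061  0.02  -1.352 -0.188] [0.3082 0.4813 0.367 ] [[0.922, -0.386, 0.036], [-0.388, -0.918, 0.076], [0.004, -0.084, -0.996]] [ 0.2 -1.2  1.9] -0.0003560710541668853
```

jog_arm:
  motion:
    - [0.6,0.7,0,0,1,0]
    - [0.6,0.7,0,0,1,0]
    - [0.6,0.7,0,0,1,0]
    - [0.6,0.7,0,0,1,0]

```text
t: 1.15
tool_pos: [0.3557, 0.3318, 0.3738]
tool_rot: [[0.827, -0.391, 0.403], [-0.395, -0.915, -0.078], [0.4, -0.095, -0.912]]
wrist_force: [-0.7, 0.5, 0.7]
opening: -0.0001
```

```bash
python3 rec.py
```

```text
1.15 [ 1.486 -0.145 -0.489  0.438 -1.301 -0.473] [0.3557 0.3318 0.3738] [[0.827, -0.391, 0.403], [-0.395, -0.915, -0.078], [0.4, -0.095, -0.912]] [-0.7  0.5  0.7] -0.000129710004447142
```

jog_arm:
  motion:
    - [0.3,0.7,0,0,0,1]
    - [0.3,0.7,0,0,0,1]
    - [0.3,0.7,0,-1,0,0]
    - [0.3,0.7,0,-1,0,0]

```text
t: 1.48
tool_pos: [0.3348, 0.1994, 0.3763]
tool_rot: [[0.726, -0.622, 0.291], [-0.573, -0.783, -0.244], [0.38, 0.011, -0.925]]
wrist_force: [0.9, 1.1, -0.0]
opening: -0.0
```

```bash
python3 rec.py
```

```text
1.4833 [ 1.425 -0.241 -0.506  0.33  -1.521 -0.577] [0.3348 0.1994 0.3763] [[0.726, -0.622, 0.291], [-0.573, -0.783, -0.244], [0.38, 0.011, -0.925]] [ 0.9  1.1 -0. ] -3.6271043577893915e-06
```

```bash
cat > kin.py <<'E'
import numpy as np,json
from scipy.spatial.transform import Rotation as Ro
def rx(a):return Ro.from_euler('x',a).as_matrix()
def ry(a):return Ro.from_euler('y',a).as_matrix()
def rz(a):return Ro.from_euler('z',a).as_matrix()
H=np.array([[0,0,1.],[-1,0,0],[0,-1,0]])  # placeholder tool home
def chain(q,s4):
    A=rz(q[0]);B=A@ry(q[1]);C=A@ry(q[1]-q[2]);D=C@rx(s4*q[3]);E=D@ry(-q[4]);return A,B,C,D,E
E
python3 - <<'E'
from kin import *
L=[json.loads(l) for l in open('log.jsonl')]
L.append(dict(q=[1.45609258e+00,  3.59405241e-01,  1.10438354e-02, -3.51228788e-04,-1.22409526e+00, -2.88066737e-01],p=[0.26443389, 0.62051605, 0.23034508],R=[[ 9.19931728e-01, -3.92078241e-01, -5.18186792e-04],[-3.92078553e-01, -9.19930329e-01, -1.61159940e-03],[1.55177312e-04,1.68573135e-03,-9.99998567e-01]]))
for s4 in(1,-1):
  for s6 in (1,-1):
    Hs=[]
    for d in L:
        E=chain(d['q'],s4)[4];Hs.append(E.T@np.array(d['R'])@rz(-s6*d['q'][5]))
    M=np.mean(Hs,0);print(s4,s6,np.std(Hs,0).max().round(4));
    if np.std(Hs,0).max()<.02: print(M.round(3)); best=s4
rows=[];rhs=[]
for d in L:
    A,B,C,D,E=chain(d['q'],best)
    rows.append(np.column_stack([A[:,0],A[:,2],B[:,0],B[:,2],C,D[:,1:],E[:,[0,2]]]));rhs.append(d['p'])
X=np.vstack(rows);y=np.hstack(rhs)
lam=1e-3
w=np.linalg.solve(X.T@X+lam**2*np.eye(X.shape[1]),X.T@y)
print(dict(zip("a1x d1 a2x a2z a3x b3 a3z a4y a4z ex ez".split(),w.round(4))),(X@w-y).round(4),np.linalg.svd(X)[1].round(3))
E
```

```text
1 1 0.3289
1 -1 0.3289
-1 1 0.1986
-1 -1 0.0
[[ 0.  0.  1.]
 [-1.  0.  0.]
 [-0. -1.  0.]]
{'a1x': np.float64(0.0), 'd1': np.float64(0.1988), 'a2x': np.float64(0.0), 'a2z': np.float64(0.6016), 'a3x': np.float64(0.4636), 'b3': np.float64(-0.0), 'a3z': np.float64(0.0), 'a4y': np.float64(-0.1918), 'a4z': np.float64(-0.0), 'ex': np.float64(0.3733), 'ez': np.float64(-0.0)} [-0. -0. -0. -0. -0.  0.  0. -0. -0. -0.  0.  0.  0.  0.  0.] [4.932 4.433 3.161 0.644 0.61  0.353 0.229 0.196 0.104 0.089 0.073]
```

```bash
cat >> kin.py <<'E'
P=dict(d1=.1988,a2=.6016,a3=.4636,off=-.1918,L=.3733)
lo=np.array([-3.07,-1.43,-1.02,-3.03,-3.05,-3.03]);hi=np.array([3.07,2.12,1.25,1.67,0,3.03])
def fk(q,full=False):
    A,B,C,D,E=chain(q,-1)
    s=np.array([0,0,P['d1']]);e=s+P['a2']*B[:,2];w0=e+P['a3']*C[:,0];w=w0+P['off']*D[:,1];t=w+P['L']*E[:,0]
    R=E@H@rz(-q[5])
    return (t,R,[s,e,w0,w,t]) if full else (t,R)
from scipy.optimize import least_squares
def ik(p,R,q0):
    def f(q):
        t,r=fk(q);return np.r_[(t-p)*5,Ro.from_matrix(R.T@r).as_rotvec()]
    s=least_squares(f,np.clip(q0,lo+1e-3,hi-1e-3),bounds=(lo,hi))
    return s.x,np.abs(s.fun).max()
th=-.12
xb=np.array([np.cos(th),np.sin(th),0]);yp=np.array([-np.sin(th),np.cos(th),0])
a=np.radians(25)
zp=np.sin(a)*xb+np.cos(a)*np.array([0,0,1]);xp=np.cos(a)*xb-np.sin(a)*np.array([0,0,1])
U=np.array([0.6011,-.053,.1672])-.013*zp
def lip(x,y,z):return U+x*xp+y*yp+z*zp
E
cat > s.py <<'E'
from kin import *
L=[json.loads(l) for l in open('log.jsonl')]
for d in L:print((fk(d['q'])[0]-d['p']).round(4),end=' ')
print(U)
rng=np.random.default_rng(0)
sols=[]
for cam in(1,-1):
 for pitch in (0,-25,-35):     # deg: rotate tool up rel to lip plane (neg => up)
  for yaw in (-40,-20,0,20,40):
   Rl=np.column_stack([xp,yp,zp])
   tz=xp
   R=np.column_stack([cam*zp,-cam*yp,xp])
   R=rz(np.radians(yaw))@Ro.from_rotvec(yp*np.radians(pitch)).as_matrix()@R
   p=lip(.008,0,-.013)
   found=[]
   for k in range(25):
    q,e=ik(p,R,rng.uniform(lo,hi))
    if e<1e-4:
      if not any(np.abs(q-f).max()<.05 for f in found):
        found.append(q);pts=fk(q,True)[2]
        print(cam,pitch,yaw,q.round(2),'elbow',pts[1].round(2),'w0',pts[2].round(2),'w',pts[3].round(2))
E
python3 s.py
```

```text
[ 0. -0. -0.] [ 0.  0. -0.] [ 0. -0.  0.] [ 0. -0. -0.] [ 0.59564547 -0.0523423   0.155418  ]
1 0 0 [-0.66  0.29 -0.94 -2.48 -0.86 -1.8 ] elbow [ 0.14 -0.11  0.77] w0 [ 0.26 -0.2   0.34] w [ 0.26 -0.01  0.3 ]
1 0 20 [-0.64  0.27 -0.66 -1.87 -0.81 -2.26] elbow [ 0.13 -0.1   0.78] w0 [ 0.35 -0.26  0.41] w [ 0.27 -0.13  0.3 ]
1 0 40 [-0.62  0.35 -0.45 -1.5  -1.01 -2.45] elbow [ 0.17 -0.12  0.76] w0 [ 0.43 -0.31  0.43] w [ 0.31 -0.24  0.3 ]
1 -25 20 [-0.86  0.86 -0.78 -2.05 -1.6  -1.52] elbow [ 0.3  -0.35  0.59] w0 [ 0.28 -0.32  0.13] w [ 0.23 -0.14  0.14]
1 -25 40 [-0.82  0.75 -0.49 -1.74 -1.51 -1.9 ] elbow [ 0.28 -0.3   0.64] w0 [ 0.38 -0.41  0.2 ] w [ 0.28 -0.26  0.14]
1 -35 0 [-0.67  1.31 -0.94 -2.38 -2.29 -1.11] elbow [ 0.45 -0.36  0.35] w0 [ 0.23 -0.18 -0.01] w [ 0.23 -0.01  0.08]
1 -35 20 [-0.83  1.06 -0.72 -2.04 -1.84 -1.38] elbow [ 0.35 -0.39  0.49] w0 [ 0.29 -0.32  0.04] w [ 0.24 -0.14  0.08]
1 -35 40 [-0.82  0.91 -0.46 -1.77 -1.71 -1.77] elbow [ 0.32 -0.35  0.57] w0 [ 0.39 -0.41  0.11] w [ 0.29 -0.25  0.08]
-1 0 0 [-0.66  0.29 -0.94 -2.48 -0.86  1.35] elbow [ 0.14 -0.11  0.77]
[... 173 characters left out ...]
0.62  0.35 -0.45 -1.5  -1.01  0.69] elbow [ 0.17 -0.12  0.76] w0 [ 0.43 -0.31  0.43] w [ 0.31 -0.24  0.3 ]
-1 -25 20 [-0.86  0.86 -0.78 -2.05 -1.6   1.63] elbow [ 0.3  -0.35  0.59] w0 [ 0.28 -0.32  0.13] w [ 0.23 -0.14  0.14]
-1 -25 40 [-0.82  0.75 -0.49 -1.74 -1.51  1.24] elbow [ 0.28 -0.3   0.64] w0 [ 0.38 -0.41  0.2 ] w [ 0.28 -0.26  0.14]
-1 -35 0 [-0.67  1.31 -0.94 -2.38 -2.29  2.03] elbow [ 0.45 -0.36  0.35] w0 [ 0.23 -0.18 -0.01] w [ 0.23 -0.01  0.08]
-1 -35 20 [-0.83  1.06 -0.72 -2.04 -1.84  1.76] elbow [ 0.35 -0.39  0.49] w0 [ 0.29 -0.32  0.04] w [ 0.24 -0.14  0.08]
-1 -35 40 [-0.82  0.91 -0.46 -1.77 -1.71  1.37] elbow [ 0.32 -0.35  0.57] w0 [ 0.39 -0.41  0.11] w [ 0.29 -0.25  0.08]
```

```bash
cat > s2.py <<'E'
from kin import *
q0=[-.64,.27,-.66,-1.87,-.81,-2.26]
for yaw in (10,20,30,40):
  R=np.column_stack([zp,-yp,xp]);R=Ro.from_rotvec(zp*np.radians(yaw)).as_matrix()@R
  for name,ret,dz,wz in [('up',.065,-.02,.13),('low',.065,-.035,0),('ins',0,-.035,0),('con',0,-.012,0),('push',0,.10,0)]:
    p=lip(.010,0,dz)-R[:,2]*ret+[0,0,wz]
    q,e=ik(p,R,q0);pts=fk(q,True)[2]
    print(yaw,name,e.round(4),q.round(2),p.round(3),'w0',pts[2].round(2),'w',pts[3].round(2))
E
python3 s2.py
```

```text
10 up 0.0557 [-0.4  -0.23 -0.65 -1.57 -0.44 -3.03] [ 0.537 -0.057  0.29 ] w0 [ 0.26 -0.11  0.6 ] w [ 0.19 -0.08  0.42]
10 low 0.0 [-0.78  0.18 -0.86 -1.99 -0.85 -2.19] [ 0.531 -0.056  0.147] w0 [ 0.24 -0.24  0.39] w [ 0.19 -0.08  0.3 ]
10 ins 0.0 [-0.71  0.35 -0.82 -2.16 -0.88 -2.02] [ 0.59  -0.052  0.119] w0 [ 0.29 -0.25  0.34] w [ 0.25 -0.08  0.27]
10 con 0.0 [-0.66  0.27 -0.77 -2.12 -0.8  -2.15] [ 0.6   -0.053  0.14 ] w0 [ 0.31 -0.24  0.38] w [ 0.26 -0.08  0.3 ]
10 push 0.0 [-0.37  0.03 -0.52 -1.76 -0.41 -2.82] [ 0.647 -0.058  0.242] w0 [ 0.39 -0.15  0.56] w [ 0.31 -0.08  0.4 ]
20 up 0.0313 [-0.59 -0.13 -0.58 -1.47 -0.78 -3.03] [ 0.539 -0.068  0.289] w0 [ 0.28 -0.19  0.6 ] w [ 0.2  -0.16  0.42]
20 low 0.0 [-0.8   0.24 -0.73 -1.75 -0.95 -2.38] [ 0.532 -0.067  0.145] w0 [ 0.29 -0.29  0.4 ] w [ 0.2  -0.16  0.29]
20 ins 0.0 [-0.71  0.37 -0.68 -1.9  -0.92 -2.27] [ 0.59  -0.052  0.119] w0 [ 0.34 -0.29  0.36] w [ 0.26 -0.14  0.27]
20 con 0.0 [-0.67  0.3  -0.65 -1.86 -0.87 -2.38] [ 0.6   -0.053  0.14 ] w0 [ 0.35 -0.28  0.4 ] w [ 0.27 -0.14  0.29]
20 push 0.0 [-0.46  0.09 -0.46 -1.61 -0.65
[... 548 characters left out ...]
 push 0.0 [-0.54  0.18 -0.39 -1.53 -0.89 -2.93] [ 0.647 -0.058  0.242] w0 [ 0.43 -0.26  0.54] w [ 0.33 -0.21  0.38]
40 up 0.0 [-0.75  0.13 -0.38 -1.37 -1.25 -2.99] [ 0.546 -0.088  0.284] w0 [ 0.35 -0.33  0.57] w [ 0.26 -0.3   0.4 ]
40 low 0.0 [-0.81  0.44 -0.47 -1.47 -1.23 -2.57] [ 0.54  -0.088  0.141] w0 [ 0.37 -0.39  0.38] w [ 0.25 -0.29  0.26]
40 ins 0.0 [-0.7   0.49 -0.46 -1.57 -1.16 -2.53] [ 0.59  -0.052  0.119] w0 [ 0.42 -0.36  0.35] w [ 0.3  -0.26  0.24]
40 con 0.0 [-0.68  0.45 -0.43 -1.55 -1.15 -2.6 ] [ 0.6   -0.053  0.14 ] w0 [ 0.43 -0.35  0.38] w [ 0.31 -0.26  0.26]
40 push 0.0 [-0.59  0.28 -0.3  -1.47 -1.1  -2.93] [ 0.647 -0.058  0.242] w0 [ 0.46 -0.31  0.52] w [ 0.36 -0.27  0.36]
```

```bash
cat > s3.py <<'E'
from kin import *
import sys
L=[json.loads(l) for l in open('log.jsonl')];qs=np.array(L[-1]['q'])
def pose(yaw,x,y,dz,ret=0,wz=0):
  R=np.column_stack([-zp,yp,xp]);R=Ro.from_rotvec(zp*np.radians(yaw)).as_matrix()@R
  return lip(x,y,dz)-R[:,2]*ret+[0,0,wz],R
if __name__=='__main__':
  q=np.array([-.7,.2,-.6,-1.8,-.9,.6])
  qu,e=ik(*pose(20,.01,0,-.02,.065,.13),q);ql,e2=ik(*pose(20,.01,0,-.035,.065),q)
  print(qu.round(2),e,ql.round(2),e2)
  for k in np.linspace(0,1,11):
    qq=qs+(qu-qs)*k;t,R,p=fk(qq,True);print(qq.round(2),'tcp',t.round(2),'w0',p[2].round(2),'w',p[3].round(2),'tz',R[:,2].round(2))
E
python3 s3.py
```

```text
[-0.52 -0.16 -0.56 -1.4  -0.72 -0.  ] 1.6653345369377348e-15 [-0.8   0.24 -0.73 -1.75 -0.95  0.76] 3.554084162668371e-12
[ 1.43 -0.24 -0.51  0.33 -1.52 -0.58] tcp [0.33 0.2  0.38] w0 [0.04 0.3  0.66] w [0.23 0.29 0.72] tz [ 0.29 -0.24 -0.92]
[ 1.23 -0.23 -0.51  0.16 -1.44 -0.52] tcp [0.32 0.16 0.32] w0 [0.1  0.29 0.66] w [0.28 0.23 0.69] tz [ 0.1  -0.19 -0.98]
[ 1.04 -0.22 -0.52 -0.02 -1.36 -0.46] tcp [0.3  0.15 0.28] w0 [0.16 0.27 0.65] w [0.32 0.17 0.65] tz [-0.06 -0.06 -1.  ]
[ 0.84 -0.22 -0.52 -0.19 -1.28 -0.4 ] tcp [0.29 0.14 0.24] w0 [0.21 0.23 0.65] w [0.34 0.1  0.61] tz [-0.14  0.11 -0.98]
[ 0.65 -0.21 -0.53 -0.36 -1.2  -0.35] tcp [0.29 0.15 0.23] w0 [0.25 0.19 0.64] w [0.34 0.03 0.58] tz [-0.14  0.31 -0.94]
[ 0.45 -0.2  -0.53 -0.54 -1.12 -0.29] tcp [0.31 0.16 0.22] w0 [0.29 0.14 0.64] w [ 0.33 -0.02  0.54] tz [-0.06  0.48 -0.87]
[ 0.26 -0.19 -0.54 -0.71 -1.04 -0.23] tcp [0.35 0.16 0.22] w0 [0.31 0.08 0.63] w [ 0.31 -0.07  0.51] tz [ 0.1   0.61 -0.79]
[ 0.06 -0.18 -0.54 -0.88 -0.96 -0.18] tcp [0.4  0.14 0.23] w0 [0.32 0.02 0.63] w [ 0.28 -0.1   0.49] tz [ 0.31  0.65 -0.69]
[-0.13 -0.17 -0.55 -1.06 -0.88 -0.12] tcp [0.45 0.1  0.25] w0 [ 0.32 -0.04  0.62] w [ 0.25 -0.13  0.47] tz [ 0.54  0.6  -0.59]
[-0.33 -0.17 -0.55 -1.23 -0.8  -0.06] tcp [0.5  0.03 0.27] w0 [ 0.31 -0.11  0.62] w [ 0.23 -0.14  0.45] tz [ 0.74  0.46 -0.49]
[-0.52 -0.16 -0.56 -1.4  -0.72 -0.  ] tcp [ 0.54 -0.07  0.29] w0 [ 0.29 -0.17  0.61] w [ 0.21 -0.16  0.44] tz [ 0.89  0.24 -0.4 ]
```

```bash
cat > plan.py <<'E'
from kin import *
from bench import state
def rows(qt,n,show=True,maxn=12):
    s=state();q=np.array(s['joints']);out=[]
    for k in range(min(n,maxn)):
        a=q+(qt-q)*k/n;b=q+(qt-q)*(k+1)/n
        ta,Ra=fk(a);tb,Rb=fk(b)
        out.append(np.r_[Ra.T@(tb-ta)/.04,Ro.from_matrix(Ra.T@Rb).as_rotvec()/.1].round(2).tolist())
    print('q',q.round(2),'t',s['t']);print(out)
E
python3 - <<'E'
from plan import *
rows(np.array([-0.52,-0.16,-0.56,-1.4,-0.72,0]),22,maxn=8)
E
```

```text
q [ 1.43 -0.24 -0.51  0.33 -1.52 -0.58] t 1.4833
[[-0.09, 0.43, 0.69, -0.46, -0.85, 0.61], [-0.08, 0.38, 0.63, -0.37, -0.87, 0.66], [-0.06, 0.32, 0.57, -0.28, -0.88, 0.71], [-0.05, 0.25, 0.5, -0.18, -0.89, 0.75], [-0.04, 0.19, 0.44, -0.08, -0.89, 0.79], [-0.03, 0.12, 0.37, 0.02, -0.89, 0.82], [-0.03, 0.04, 0.3, 0.11, -0.89, 0.84], [-0.03, -0.03, 0.24, 0.21, -0.88, 0.86]]
```

jog_arm:
  motion:
    - [-0.1,0.4,0.7,-0.45,-0.85,0.6]
    - [-0.1,0.4,0.65,-0.35,-0.85,0.65]
    - [-0.05,0.3,0.55,-0.3,-0.9,0.7]
    - [-0.05,0.25,0.5,-0.2,-0.9,0.75]
    - [-0.05,0.2,0.45,-0.1,-0.9,0.8]
    - [-0.05,0.1,0.35,0,-0.9,0.8]
    - [-0.05,0.05,0.3,0.1,-0.9,0.85]
    - [-0.05,-0.05,0.25,0.2,-0.9,0.85]

```text
t: 2.15
tool_pos: [0.2824, 0.1492, 0.2295]
tool_rot: [[0.217, -0.961, -0.171], [-0.933, -0.256, 0.254], [-0.287, 0.104, -0.952]]
wrist_force: [-0.4, -0.3, -0.4]
opening: -0.0004
```

```bash
python3 rec.py
python3 - <<'E'
from plan import *
rows(np.array([-0.52,-0.16,-0.56,-1.4,-0.72,0]),15,maxn=9)
E
```

```text
2.15 [ 0.701 -0.204 -0.52  -0.328 -1.237 -0.351] [0.2824 0.1492 0.2295] [[0.217, -0.961, -0.171], [-0.933, -0.256, 0.254], [-0.287, 0.104, -0.952]] [-0.4 -0.3 -0.4] -0.00035447821649785163
q [ 0.7  -0.2  -0.52 -0.33 -1.24 -0.35] t 2.15
[[-0.04, -0.14, 0.14, 0.32, -0.81, 0.8], [-0.04, -0.2, 0.09, 0.39, -0.79, 0.8], [-0.05, -0.27, 0.04, 0.47, -0.77, 0.81], [-0.06, -0.34, -0.0, 0.54, -0.76, 0.8], [-0.07, -0.42, -0.05, 0.6, -0.74, 0.8], [-0.08, -0.49, -0.08, 0.67, -0.72, 0.79], [-0.1, -0.56, -0.12, 0.73, -0.7, 0.78], [-0.11, -0.63, -0.15, 0.78, -0.68, 0.77], [-0.14, -0.7, -0.17, 0.83, -0.66, 0.76]]
```

Tracking is very good.

jog_arm:
  motion:
    - [-0.05,-0.15,0.15,0.3,-0.8,0.8]
    - [-0.05,-0.2,0.1,0.4,-0.8,0.8]
    - [-0.05,-0.25,0.05,0.45,-0.75,0.8]
    - [-0.05,-0.35,0,0.55,-0.75,0.8]
    - [-0.05,-0.4,-0.05,0.6,-0.75,0.8]
    - [-0.1,-0.5,-0.1,0.65,-0.7,0.8]
    - [-0.1,-0.55,-0.1,0.75,-0.7,0.8]
    - [-0.1,-0.65,-0.15,0.8,-0.7,0.75]
    - [-0.15,-0.7,-0.15,0.85,-0.65,0.75]

```text
t: 2.9
tool_pos: [0.4278, 0.1218, 0.2368]
tool_rot: [[-0.435, -0.796, 0.42], [-0.474, 0.6, 0.645], [-0.766, 0.081, -0.638]]
wrist_force: [-0.4, 0.9, -0.3]
opening: 0.0003
```

```bash
python3 rec.py
python3 - <<'E'
from plan import *
rows(np.array([-0.52,-0.16,-0.56,-1.4,-0.72,0]),7,maxn=7)
E
```

```text
2.9 [-0.041 -0.163 -0.538 -0.974 -0.927 -0.133] [0.4278 0.1218 0.2368] [[-0.435, -0.796, 0.42], [-0.474, 0.6, 0.645], [-0.766, 0.081, -0.638]] [-0.4  0.9 -0.3] 0.0003221044858842835
q [-0.04 -0.16 -0.54 -0.97 -0.93 -0.13] t 2.9
[[-0.14, -0.64, -0.17, 0.75, -0.55, 0.63], [-0.16, -0.68, -0.18, 0.78, -0.54, 0.62], [-0.18, -0.73, -0.19, 0.81, -0.52, 0.61], [-0.2, -0.77, -0.19, 0.84, -0.51, 0.6], [-0.22, -0.81, -0.19, 0.86, -0.5, 0.59], [-0.24, -0.85, -0.19, 0.88, -0.49, 0.58], [-0.26, -0.89, -0.19, 0.9, -0.48, 0.57]]
```

jog_arm:
  motion:
    - [-0.15,-0.65,-0.15,0.75,-0.55,0.65]
    - [-0.15,-0.7,-0.2,0.8,-0.55,0.6]
    - [-0.2,-0.75,-0.2,0.8,-0.5,0.6]
    - [-0.2,-0.75,-0.2,0.85,-0.5,0.6]
    - [-0.2,-0.8,-0.2,0.85,-0.5,0.6]
    - [-0.25,-0.85,-0.2,0.9,-0.5,0.6]
    - [-0.25,-0.9,-0.2,0.9,-0.5,0.55]

```text
t: 3.48
tool_pos: [0.5378, -0.0797, 0.2921]
tool_rot: [[-0.405, -0.162, 0.9], [0.07, 0.976, 0.207], [-0.912, 0.147, -0.384]]
wrist_force: [0.1, 0.5, 0.0]
opening: 0.0003
```

```bash
python3 rec.py
python3 - <<'E'
from plan import *
rows(np.array([-0.80, .24, -.73, -1.75, -.95, .76]),9,maxn=9)
import cv2
from bench import optics
from h import *
for n in("scene","top"):
    p,d=optics.read_camera(n);c=optics.get_calibration(n)
    np.savez(f"{n}1.npz",p=p,d=d,**{k:np.array(v) for k,v in c.items()})
    cv2.imwrite(f"pics/{n}1.png",p[:,:,::-1])
E
```

```text
3.4833 [-0.554 -0.162 -0.567 -1.427 -0.716  0.014] [ 0.5378 -0.0797  0.2921] [[-0.405, -0.162, 0.9], [0.07, 0.976, 0.207], [-0.912, 0.147, -0.384]] [0.1 0.5 0. ] 0.0003423643313164012
q [-0.55 -0.16 -0.57 -1.43 -0.72  0.01] t 3.4833
[[0.55, -0.02, 0.21, -0.1, 0.17, -0.04], [0.5, -0.01, 0.2, -0.09, 0.12, -0.03], [0.46, -0.0, 0.18, -0.08, 0.08, -0.02], [0.41, -0.0, 0.16, -0.07, 0.04, -0.01], [0.37, -0.01, 0.15, -0.04, 0.01, -0.01], [0.33, -0.02, 0.14, -0.02, -0.02, -0.01], [0.29, -0.03, 0.12, 0.01, -0.05, -0.01], [0.26, -0.05, 0.11, 0.04, -0.07, -0.01], [0.23, -0.07, 0.1, 0.08, -0.09, -0.01]]
```

View pics/scene1.png

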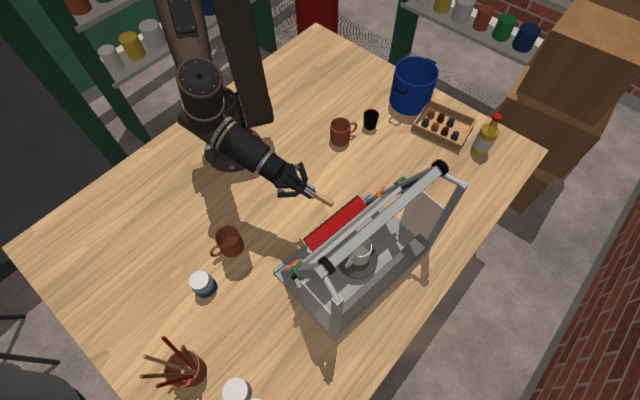

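View pics/top1.png

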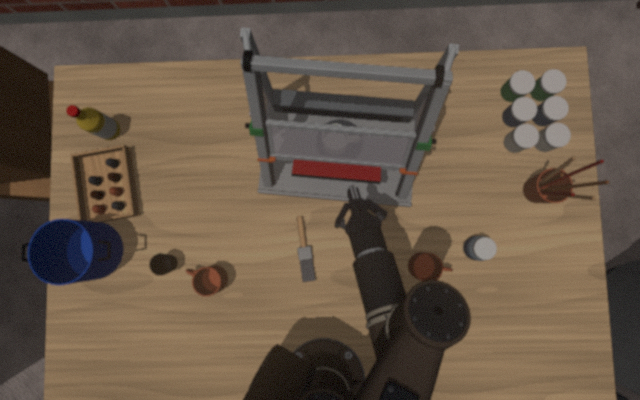

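jog_arm:
  motion:
    - [0.55,0,0.2,-0.1,0.15,-0.05]
    - [0.5,0,0.2,-0.1,0.1,-0.05]
    - [0.45,0,0.2,-0.1,0.1,0]
    - [0.4,0,0.15,-0.05,0.05,0]
    - [0.35,0,0.15,-0.05,0,0]
    - [0.35,0,0.15,0,0,0]
    - [0.3,-0.05,0.1,0,-0.05,0]
    - [0.25,-0.05,0.1,0.05,-0.05,0]
    - [0.25,-0.05,0.1,0.1,-0.1,0]

```text
t: 4.33
tool_pos: [0.5287, -0.0627, 0.1469]
tool_rot: [[-0.414, -0.207, 0.886], [0.038, 0.969, 0.244], [-0.909, 0.135, -0.393]]
wrist_force: [0.3, 0.2, -0.2]
opening: 0.0001
```

```bash
cat > cart.py <<'E'
from plan import *
from s3 import pose
def go(p,R,n):
    s=state();T=np.array(s['tool_rot']);t=np.array(s['tool_pos']);print('t',s['t'],'tcp',t.round(4),'q',s['joints'].round(2),'F',s['wrist_force'].round(1))
    print('lip coords of tcp',(np.column_stack([xp,yp,zp]).T@(t-U)).round(4))
    q,e=ik(p,R,s['joints']);print('ik',q.round(2),e.round(5))
    rv=Ro.from_matrix(T.T@R).as_rotvec()/.1;d=T.T@(p-t)/.04
    print('total',d.round(2),rv.round(2),'per row',(d/n).round(3),(rv/n).round(3))
E
python3 rec.py;python3 - <<'E'
from cart import *
go(*pose(20,.01,0,-.035,0),5)
E
```

```text
4.3333 [-0.798  0.24  -0.732 -1.75  -0.958  0.776] [ 0.5287 -0.0627  0.1469] [[-0.414, -0.207, 0.886], [0.038, 0.969, 0.244], [-0.909, 0.135, -0.393]] [ 0.3  0.2 -0.2] 0.00010248277315117706
t 4.3333 tcp [ 0.5287 -0.0627  0.1469] q [-0.8   0.24 -0.73 -1.75 -0.96  0.78] F [ 0.3  0.2 -0.2]
lip coords of tcp [-0.0555 -0.0183 -0.0353]
ik [-0.71  0.37 -0.68 -1.9  -0.92  0.87] 0.0
total [-0.   -0.14  1.7 ] [0.07 0.03 0.13] per row [-0.    -0.028  0.339] [0.014 0.006 0.027]
```

jog_arm:
  motion:
    - [0,-0.05,0.35,0,0,0.05]
    - [0,-0.05,0.35,0,0,0.05]
    - [0,0,0.35,0,0,0]
    - [0,0,0.35,0,0,0]
    - [0,0,0.3,0,0,0]

```text
t: 4.75
tool_pos: [0.5885, -0.0443, 0.1137]
tool_rot: [[-0.423, -0.211, 0.881], [0.049, 0.966, 0.255], [-0.905, 0.151, -0.398]]
wrist_force: [-0.4, 0.3, 0.5]
opening: -0.0002
```

```bash
python3 rec.py;python3 - <<'E'
from cart import *
go(*pose(20,.01,0,-.012,0),4)
import cv2
from bench import optics
for n in("scene","wrist"):
    p,d=optics.read_camera(n);cv2.imwrite(f"pics/{n}2.png",p[:,:,::-1])
E
```

```text
4.75 [-0.701  0.385 -0.686 -1.894 -0.936  0.888] [ 0.5885 -0.0443  0.1137] [[-0.423, -0.211, 0.881], [0.049, 0.966, 0.255], [-0.905, 0.151, -0.398]] [-0.4  0.3  0.5] -0.00021491952724267218
t 4.75 tcp [ 0.5885 -0.0443  0.1137] q [-0.7   0.38 -0.69 -1.89 -0.94  0.89] F [-0.4  0.3  0.5]
lip coords of tcp [ 0.0103  0.0071 -0.0412]
ik [-0.67  0.3  -0.65 -1.86 -0.87  0.76] 0.0
total [-0.73 -0.16 -0.07] [ 0.18 -0.04  0.01] per row [-0.183 -0.041 -0.019] [ 0.044 -0.01   0.003]
```

View pics/wrist2.png

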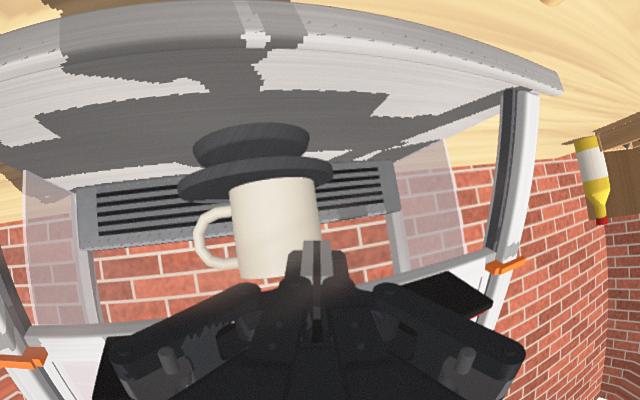

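View pics/scene2.png

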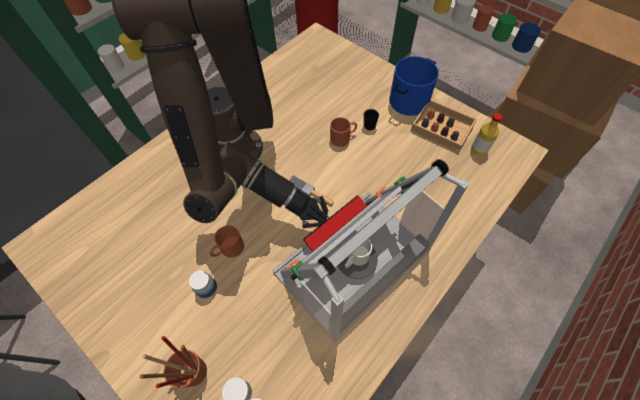

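jog_arm:
  motion:
    - [-0.15,-0.05,0,0.05,-0.4,0]
    - [-0.15,-0.05,0,0.05,-0.4,0]
    - [-0.15,-0.05,0,0.05,0,0]

```text
t: 5.1
tool_pos: [0.5958, -0.0471, 0.1292]
tool_rot: [[-0.35, -0.207, 0.913], [0.067, 0.967, 0.245], [-0.934, 0.147, -0.325]]
wrist_force: [-1.1, -0.6, -1.1]
opening: 0.0001
```

```bash
python3 rec.py;python3 - <<'E'
from cart import *
go(*pose(20,.01,0,-.012,0),4)
E
```

```text
5.1 [-0.747  0.428 -0.713 -1.954 -1.041  0.995] [ 0.5958 -0.0471  0.1292] [[-0.35, -0.207, 0.913], [0.067, 0.967, 0.245], [-0.934, 0.147, -0.325]] [-1.1 -0.6 -1.1] 8.86619821751715e-05
t 5.1 tcp [ 0.5958 -0.0471  0.1292] q [-0.75  0.43 -0.71 -1.95 -1.04  0.99] F [-1.1 -0.6 -1.1]
lip coords of tcp [ 0.0107  0.0053 -0.024 ]
ik [-0.67  0.3  -0.65 -1.86 -0.87  0.76] 0.0
total [-0.3  -0.12 -0.04] [0.12 0.76 0.02] per row [-0.076 -0.03  -0.01 ] [0.03  0.191 0.006]
```

jog_arm:
  motion:
    - [-0.2,0,0.02,0,0,0]
    - [-0.2,0,0.02,0,0,0]
    - [-0.2,0,0.02,0,0,0]
    - [-0.2,0,0.02,0,0,0]

```text
t: 5.43
tool_pos: [0.607, -0.0483, 0.1559]
tool_rot: [[-0.363, -0.205, 0.909], [0.069, 0.967, 0.246], [-0.929, 0.152, -0.337]]
wrist_force: [0.9, 0.4, -5.2]
opening: -0.0
```

```bash
python3 rec.py;python3 - <<'E'
from cart import *
go(*pose(20,.01,0,.07,0),4)
E
```

```text
5.4333 [-0.693  0.326 -0.664 -1.907 -0.953  0.827] [ 0.607  -0.0483  0.1559] [[-0.363, -0.205, 0.909], [0.069, 0.967, 0.246], [-0.929, 0.152, -0.337]] [ 0.9  0.4 -5.2] -3.4517767162287555e-05
t 5.4333 tcp [ 0.607  -0.0483  0.1559] q [-0.69  0.33 -0.66 -1.91 -0.95  0.83] F [ 0.9  0.4 -5.2]
lip coords of tcp [0.0095 0.0053 0.005 ]
ik [-0.52  0.14 -0.51 -1.69 -0.71  0.37] 0.0
total [-1.63 -0.12  0.07] [ 0.13  0.64 -0.03] per row [-0.406 -0.031  0.017] [ 0.031  0.159 -0.008]
```

jog_arm:
  motion:
    - [-0.25,0,0.02,0,0,0]
    - [-0.25,0,0.02,0,0,0]
    - [-0.25,0,0.02,0,0,0]
    - [-0.25,0,0.02,0,0,0]
    - [-0.2,0,0.02,0,0,0]
    - [-0.1,0,0,0,0,0]

```text
t: 5.93
tool_pos: [0.6248, -0.051, 0.2044]
tool_rot: [[-0.378, -0.202, 0.904], [0.062, 0.968, 0.242], [-0.924, 0.148, -0.353]]
wrist_force: [1.0, -0.6, -4.3]
opening: -0.0
```

```bash
python3 rec.py;cat > look.py <<'E'
import sys
from cart import *
import cv2
from bench import optics
from h import *
k=sys.argv[1]
go(*pose(20,.01,0,.095,0),4)
Rl=np.column_stack([xp,yp,zp])
for n in("scene","top"):
    p,d=optics.read_camera(n);c=optics.get_calibration(n)
    z=dict(p=p,d=d,**{a:np.array(v) for a,v in c.items()});np.savez(f"{n}{k}.npz",**z)
    a=p[100:200,230:450] if n=="top" else p[150:300,260:430]
    cv2.imwrite(f"pics/{n}{k}.png",cv2.resize(a[:,:,::-1],None,fx=3.6,fy=3.6,interpolation=cv2.INTER_CUBIC))
    W=cloud(z)
    for nm,m in masks2(p).items():
        nl,lab,st,ce=cv2.connectedComponentsWithStats(m.astype(np.uint8),connectivity=8)
        for i in range(1,nl):
            w=W[lab==i];w=w[~np.isnan(w[:,0])]
            if len(w)<5: continue
            l=(w-U)@Rl
            l=l[(np.abs(l[:,0])<.08)&(np.abs(l[:,1])<.25)&(l[:,2]>-.03)]
            if len(l)>4: print(n,nm,len(l),ce[i].round(1),'lip-frame med',np.median(l,0).round(4),'p10',np.percentile(l,10,axis=0).round(4),'p90',np.percentile(l,90,axis=0).round(4))
E
python3 look.py 3
```

```text
5.9333 [-0.593  0.182 -0.575 -1.8   -0.811  0.554] [ 0.6248 -0.051   0.2044] [[-0.378, -0.202, 0.904], [0.062, 0.968, 0.242], [-0.924, 0.148, -0.353]] [ 1.  -0.6 -4.3] -4.622873657825042e-05
t 5.9333 tcp [ 0.6248 -0.051   0.2044] q [-0.59  0.18 -0.58 -1.8  -0.81  0.55] F [ 1.  -0.6 -4.3]
lip coords of tcp [0.0054 0.0048 0.0565]
ik [-0.47  0.1  -0.47 -1.63 -0.66  0.26] 0.0
total [-0.96 -0.15  0.11] [ 0.07  0.47 -0.  ] per row [-0.239 -0.038  0.028] [ 0.018  0.116 -0.001]
scene red 1112 [341.2 220.2] lip-frame med [ 0.0012 -0.0063  0.0802] p10 [-0.0173 -0.0976  0.0774] p90 [0.0195 0.0927 0.0828]
scene orange 37 [388.  187.8] lip-frame med [0.0153 0.1852 0.0817] p10 [0.0113 0.1727 0.0776] p90 [0.0226 0.2071 0.0847]
scene orange 35 [298.4 262. ] lip-frame med [ 0.0145 -0.1817  0.0807] p10 [ 0.0117 -0.2102  0.0781] p90 [ 0.0219 -0.1715  0.0837]
scene green 24 [400.3 179.4] lip-frame med [0.0138 0.2113 0.1388] p10 [0.0113 0.1937 0.1317] p90 [0.019  0.2206 0.1421]
scene green 56 [296.8 270.7] lip-frame med [ 0.0209 -0.2201  0.139 ] p10 [ 0.0129 -0.2235  0.1337] p90 [ 0.0441 -0.2008  0.142 ]
top red 1295 [338.  155.4] lip-frame med [-0.0016  0.      0.0808] p10 [-0.0192 -0.0918  0.0787] p90 [0.0169 0.0952 0.0829]
top orange 57 [264.8 143.8] lip-frame med [0.0136 0.1884 0.0816] p10 [0.009  0.1783 0.0799] p90 [0.0207 0.212  0.0843]
top orange 55 [412.1 156.6] lip-frame med [ 0.0141 -0.1849  0.0816] p10 [ 0.0102 -0.2069  0.08  ] p90 [ 0.0223 -0.1727  0.0843]
top green 47 [255.1 130.9] lip-frame med [0.0104 0.2113 0.1351] p10 [0.0094 0.1982 0.1258] p90 [0.0139 0.223  0.14  ]
top green 42 [425.  145.5] lip-frame med [ 0.0112 -0.2104  0.1354] p10 [ 0.0094 -0.2193  0.1267] p90 [ 0.016  -0.1953  0.1398]
```

View pics/scene3.png

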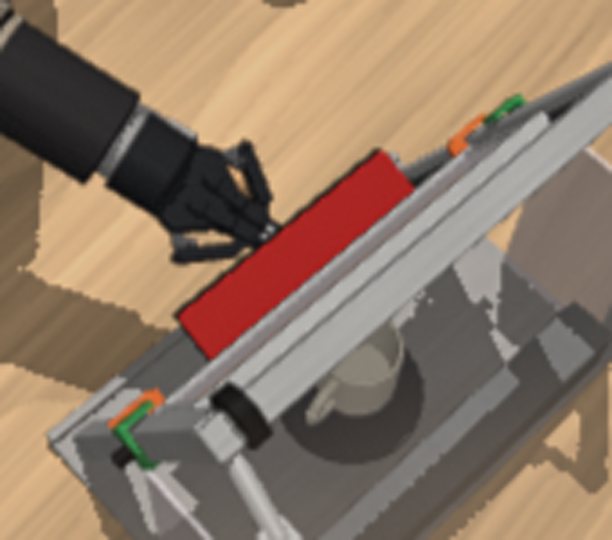

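View pics/top3.png

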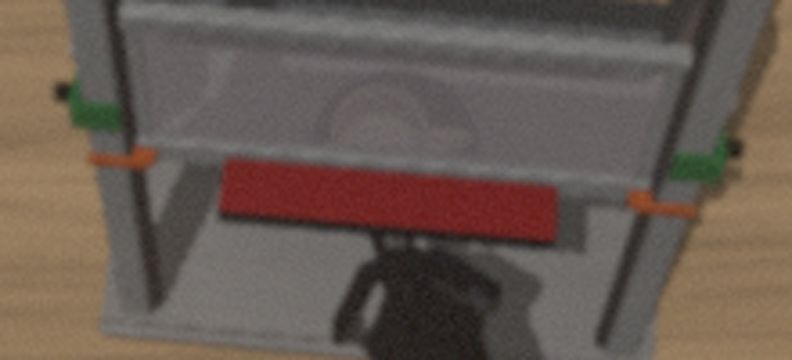

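```bash
cat > prof.py <<'E'
import sys
from kin import *
from h import *
k=sys.argv[1];Rl=np.column_stack([xp,yp,zp])
for n in("top","scene"):
    z=load(f"{n}{k}.npz");W=cloud(z)
    R=cv2.Rodrigues(z['rvec'])[0];C=-R.T@z['tvec']
    for nm in("orange","green"):
        m=masks2(z['p'])[nm]
        vs,us=np.nonzero(m)
        for side in(1,-1):
            o=[]
            for v,u in zip(vs,us):
                l=(W[v,u]-U)@Rl
                if not(abs(l[0])<.06 and .165<side*l[1]<.26 and l[2]>0):continue
                ray=R.T@np.array([(u-z['cx'])/z['fx'],(v-z['cy'])/z['fy'],1]);rl=ray@Rl;c=(C-U)@Rl
                tt=(.0105-c[0])/rl[0];o.append((u,v,*(l*1000).round(1),((c+tt*rl)[2]*1000).round(1)))
            o=np.array(o);print(n,nm,side)
            for u in np.unique(o[:,0])[::2]:
                print(int(u),[tuple(float(x) for x in r[[1,2,3,4,5]]) for r in o[o[:,0]==u]])
E
python3 prof.py 3
```

```text
top orange 1
255 [(143.0, 14.4, 218.2, 81.3, 86.4), (144.0, 9.1, 216.9, 84.1, 82.2)]
257 [(143.0, 13.0, 212.4, 84.0, 87.2), (144.0, 12.1, 212.6, 80.8, 83.0), (145.0, 8.1, 211.8, 81.9, 78.7)]
259 [(143.0, 15.7, 207.9, 81.1, 87.9), (144.0, 9.9, 206.6, 84.5, 83.7), (145.0, 7.8, 206.4, 83.1, 79.5)]
261 [(144.0, 12.4, 202.1, 81.9, 84.5), (145.0, 10.8, 202.0, 79.9, 80.2)]
263 [(144.0, 13.5, 197.1, 81.2, 85.2), (145.0, 8.8, 196.1, 83.2, 81.0)]
265 [(144.0, 14.6, 192.1, 80.5, 85.9), (145.0, 11.2, 191.5, 80.8, 81.7)]
267 [(141.0, 21.8, 187.6, 84.5, 99.1), (142.0, 18.5, 187.1, 84.6, 95.0), (143.0, 15.0, 186.5, 85.0, 90.8), (144.0, 12.9, 186.3, 83.5, 86.7), (145.0, 11.6, 186.3, 81.0, 82.5), (146.0, 6.8, 185.3, 83.1, 78.2)]
269 [(141.0, 24.7, 183.1, 81.6, 99.8), (142.0, 19.6, 182.1, 83.9, 95.7), (143.0, 15.6, 181.4, 84.9, 91.6), (144.0, 14.0, 181.3, 82.9, 87.4), (145.0, 11.1, 180.9, 82.4, 83.2), (146.0, 10.3, 181.0, 79.2, 79.0)]
271 [(142.0, 20.6, 177.1, 83.3, 96.4), (143.0, 19.9, 177.2, 80.1, 92.3), (144.0, 16.2, 176.6, 80.7, 88.1)]
top orange -1
405 [(155.0, 19.1, -170.3, 80.1, 91.2), (156.0, 
[... 4814 characters left out ...]
9.8, 136.7, 168.1), (267.0, 15.7, -212.1, 140.4, 185.7), (271.0, 24.3, -218.4, 138.1, 250.1), (272.0, 26.3, -220.3, 139.2, 264.8), (273.0, 28.5, -221.8, 138.6, 279.1), (274.0, 30.5, -223.5, 138.7, 292.9)]
298 [(264.0, 13.1, -202.6, 139.0, 162.0), (265.0, 14.9, -204.8, 141.9, 179.9), (266.0, 20.9, -200.5, 108.4, 197.1), (274.0, 34.0, -219.2, 138.6, 315.1), (275.0, 35.4, -221.7, 143.7, 327.8), (276.0, 38.0, -222.8, 140.1, 340.1), (277.0, 40.7, -223.7, 135.4, 352.0)]
300 [(262.0, 12.2, -195.2, 140.6, 155.8), (263.0, 14.5, -196.5, 138.8, 174.0), (277.0, 44.1, -219.7, 136.7, 371.4), (278.0, 46.5, -220.9, 134.3, 382.4), (279.0, 48.0, -223.2, 137.8, 393.1)]
302 [(279.0, 51.3, -219.2, 139.5, 410.6)]
```

jog_arm:
  motion:
    - [-0.2,0,0.02,0,0,0]
    - [-0.2,0,0.02,0,0,0]
    - [-0.2,0,0.02,0,0,0]
    - [-0.2,0,0.02,0,0,0]
    - [-0.15,0,0.02,0,0,0]
    - [-0.1,0,0.01,0,0,0]

```text
t: 6.53
tool_pos: [0.6391, -0.0519, 0.2383]
tool_rot: [[-0.389, -0.198, 0.9], [0.061, 0.969, 0.24], [-0.919, 0.148, -0.365]]
wrist_force: [0.1, -0.0, -4.2]
opening: -0.0
```

```bash
python3 rec.py; python3 look.py 4
cat > tops.py <<'E'
import sys
from kin import *
from h import *
k=sys.argv[1];Rl=np.column_stack([xp,yp,zp])
for n in("top","scene"):
    z=load(f"{n}{k}.npz");W=(cloud(z)-U)@Rl;M=masks2(z['p'])
    for nm in("orange","green"):
        for s in(1,-1):
            l=W[M[nm]&(W[...,2]>.0)&(W[...,1]*s>.165)&(W[...,1]*s<.24)&(W[...,0]<.04)]
            t=l[(l[:,0]>.0125)]
            print(n,nm,s,'all',len(l),(np.median(l,0)*1e3).round(1),'x>12.5',len(t),np.median(t[:,2]*1e3).round(1),'rng',(np.percentile(l[:,2],[5,95])*1e3).round(1))
E
python3 tops.py 3; python3 tops.py 4
```

```text
6.5333 [-0.512  0.107 -0.507 -1.703 -0.715  0.356] [ 0.6391 -0.0519  0.2383] [[-0.389, -0.198, 0.9], [0.061, 0.969, 0.24], [-0.919, 0.148, -0.365]] [ 0.1 -0.  -4.2] -4.370588584964579e-05
t 6.5333 tcp [ 0.6391 -0.0519  0.2383] q [-0.51  0.11 -0.51 -1.7  -0.71  0.36] F [ 0.1 -0.  -4.2]
lip coords of tcp [0.004  0.0057 0.0934]
ik [-0.47  0.1  -0.47 -1.63 -0.66  0.26] 0.0
total [-0.04 -0.19  0.09] [ 0.04  0.35 -0.02] per row [-0.01  -0.046  0.023] [ 0.011  0.087 -0.004]
scene red 1179 [345.2 218.4] lip-frame med [ 0.0012 -0.0063  0.117 ] p10 [-0.0172 -0.0976  0.1143] p90 [0.0197 0.0933 0.1195]
scene orange 27 [391.7 186.9] lip-frame med [0.0167 0.1797 0.1182] p10 [0.0116 0.1719 0.1149] p90 [0.0228 0.1892 0.1205]
scene orange 29 [304.5 260.1] lip-frame med [ 0.0185 -0.1781  0.1184] p10 [ 0.0128 -0.1843  0.116 ] p90 [ 0.024  -0.1717  0.1211]
scene green 23 [400.4 179.3] lip-frame med [0.0141 0.2113 0.1383] p10 [0.0117 0.1935 0.1297] p90 [0.0191 0.2223 0.1418]
scene green 59 [296.8 270.4] lip-frame med [ 0.0206 -0.2199  0.1396] p10 [ 0.0125 -0.2236  0.1332] p90 [ 0.0436 -0.1999  0.1415]
to
[... 1123 characters left out ...]
9.6 144. ]
scene green -1 all 46 [  17.6 -219.1  139.1] x>12.5 42 138.9 rng [119.2 143.2]
top orange 1 all 41 [ 14.6 184.7 118.2] x>12.5 27 118.2 rng [113.8 120. ]
top orange -1 all 39 [  14.7 -177.8  118.7] x>12.5 26 118.5 rng [114.3 121.1]
top green 1 all 45 [ 10.6 213.6 136.7] x>12.5 7 139.0 rng [127.6 140.8]
top green -1 all 38 [  11.1 -209.6  135.3] x>12.5 13 137.5 rng [127.4 139.2]
scene orange 1 all 27 [ 16.7 179.7 118.2] x>12.5 23 118.2 rng [114.5 120.9]
scene orange -1 all 29 [  18.5 -178.1  118.4] x>12.5 26 118.5 rng [115.8 121.2]
scene green 1 all 23 [ 14.1 211.3 138.3] x>12.5 16 138.0 rng [128.4 143.8]
scene green -1 all 50 [  16.9 -219.2  139.4] x>12.5 44 139.6 rng [123.1 142.9]
```

View pics/top4.png

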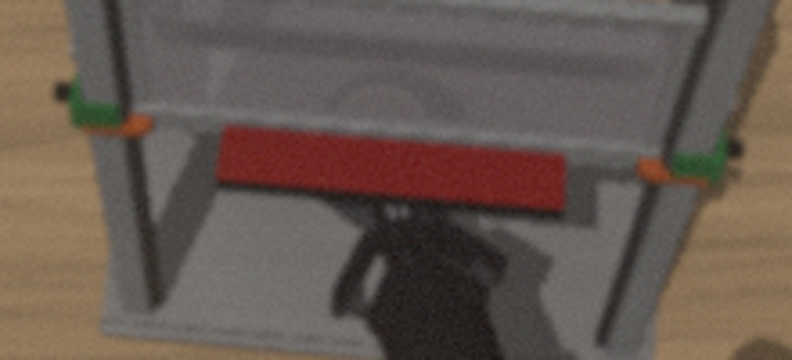

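View pics/scene4.png

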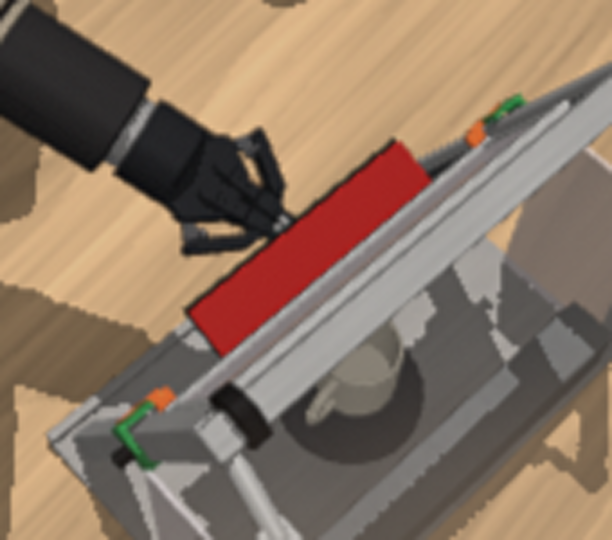

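jog_arm:
  motion:
    - [-0.1,0,0.01,0,0,0]
    - [-0.1,0,0.01,0,0,0]
    - [-0.05,0,0.01,0,0,0]

```text
t: 6.88
tool_pos: [0.643, -0.0517, 0.2463]
tool_rot: [[-0.39, -0.199, 0.899], [0.061, 0.969, 0.241], [-0.919, 0.149, -0.366]]
wrist_force: [-3.3, -1.8, -2.2]
opening: -0.0003
```

```bash
python3 rec.py; python3 look.py 5|grep -v green; python3 tops.py 5
python3 - <<'E'
import cv2,numpy as np
from bench import optics
c=optics.get_calibration("wrist")
p,d=optics.read_camera("wrist");cv2.imwrite("pics/wrist5.png",p[:,:,::-1]);np.savez("wrist5.npz",p=p,d=d,**{k:np.array(v) for k,v in c.items()})
E
```

```text
6.8833 [-0.492  0.094 -0.491 -1.679 -0.695  0.311] [ 0.643  -0.0517  0.2463] [[-0.39, -0.199, 0.899], [0.061, 0.969, 0.241], [-0.919, 0.149, -0.366]] [-3.3 -1.8 -2.2] -0.00031664165638371094
t 6.8833 tcp [ 0.643  -0.0517  0.2463] q [-0.49  0.09 -0.49 -1.68 -0.7   0.31] F [-3.3 -1.8 -2.2]
lip coords of tcp [0.0041 0.0063 0.1022]
ik [-0.47  0.1  -0.47 -1.63 -0.66  0.26] 0.0
total [ 0.18 -0.2   0.08] [ 0.05  0.33 -0.03] per row [ 0.045 -0.05   0.019] [ 0.012  0.083 -0.007]
scene red 1200 [346.1 218.1] lip-frame med [ 0.0011 -0.0066  0.1259] p10 [-0.0173 -0.0972  0.1232] p90 [0.0195 0.0922 0.1282]
scene orange 28 [393.1 186. ] lip-frame med [0.0176 0.1807 0.1273] p10 [0.0121 0.1713 0.1238] p90 [0.0224 0.192  0.1299]
scene orange 33 [304.9 260. ] lip-frame med [ 0.018  -0.179   0.1271] p10 [ 0.0126 -0.1845  0.1239] p90 [ 0.024  -0.1716  0.1291]
top red 1383 [338.9 144.5] lip-frame med [-0.0019  0.0005  0.1259] p10 [-0.0196 -0.0926  0.1239] p90 [0.0162 0.0957 0.128 ]
top orange 41 [266.5 132.7] lip-frame med [0.0145 0.1836 0.1267] p10 [0.0087 0.1755 0.1232] p90 [0.0224 0.1938 0.1296]
top o
[... 157 characters left out ...]
 med [ 0.0103 -0.2053  0.1249] p10 [ 0.0094 -0.2094  0.1237] p90 [ 0.0118 -0.2021  0.127 ]
top orange 1 all 41 [ 14.5 183.6 126.7] x>12.5 27 126.5 rng [121.6 129.7]
top orange -1 all 44 [  13.9 -179.1  126.6] x>12.5 26 126.6 rng [113.8 128.7]
top green 1 all 26 [ 11.  218.  138.6] x>12.5 9 139.3 rng [133.  142.1]
top green -1 all 26 [  11.9 -209.8  137.3] x>12.5 6 138.6 rng [129.6 140.5]
scene orange 1 all 28 [ 17.6 180.7 127.3] x>12.5 24 127.0 rng [115.7 130.2]
scene orange -1 all 33 [  18.  -179.   127.1] x>12.5 30 127.0 rng [123.  129.6]
scene green 1 all 19 [ 15.1 215.3 138.8] x>12.5 16 139.0 rng [128.4 142.4]
scene green -1 all 49 [  17.  -219.7  139.5] x>12.5 44 139.5 rng [121.8 142.2]
```

View pics/wrist5.png

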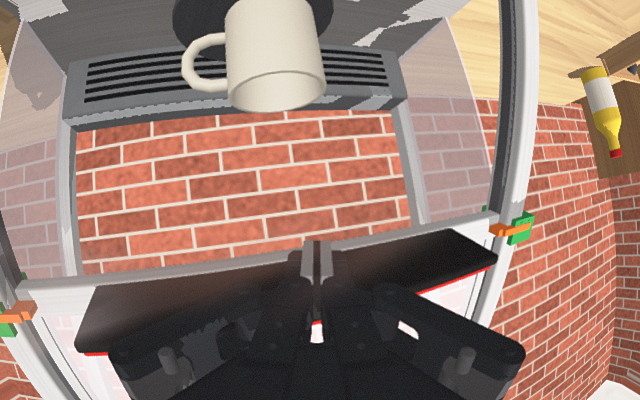

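View pics/top5.png

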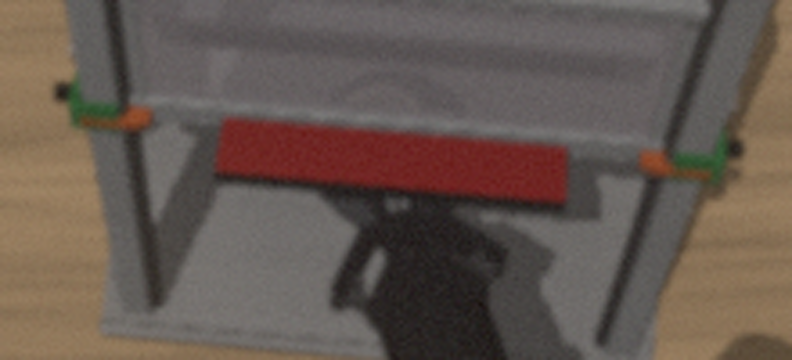

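Run:
```python
import cv2,numpy as np
p=cv2.imread("pics/wrist5.png")
a=cv2.resize(p[200:260,475:545],None,fx=8,fy=8,interpolation=cv2.INTER_NEAREST)
b=cv2.resize(p[270:350,0:60],None,fx=3,fy=6,interpolation=cv2.INTER_NEAREST)
print(a.shape,b.shape);cv2.imwrite("pics/w5c.png",np.hstack([a,b]))
```

```text
(480, 560, 3) (480, 180, 3)
```

View pics/w5c.png

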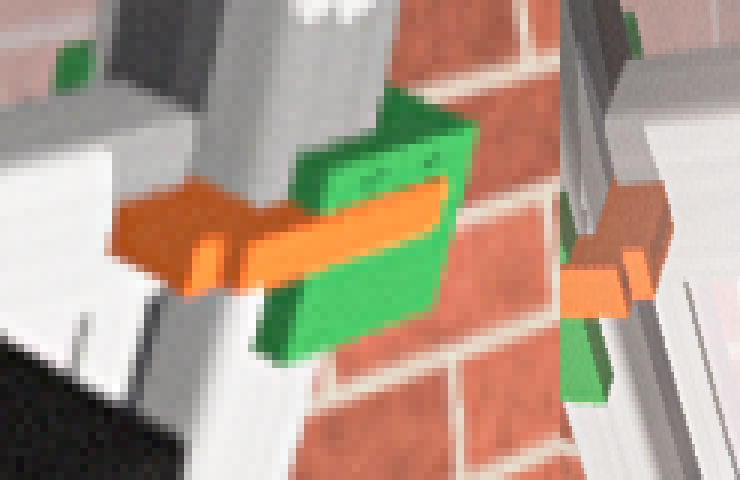

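```bash
cat > wr.py <<'E'
import sys
from kin import *
from h import *
k=sys.argv[1]
z=load(f"wrist{k}.npz");Rl=np.column_stack([xp,yp,zp])
R=cv2.Rodrigues(z['rvec'])[0]
d=z['d'];v,u=np.indices(d.shape);dx=(u-z['cx'])/z['fx'];dy=(v-z['cy'])/z['fy'];th_=np.hypot(dx,dy);
ray=np.stack([np.sin(th_)*dx/th_,np.sin(th_)*dy/th_,np.cos(th_)],-1)
P=ray/ray[...,2:]*d[...,None]
W=((P-z['tvec'])@R-U)@Rl;W[d==0]=np.nan
h=cv2.cvtColor(z['p'],cv2.COLOR_RGB2HSV).astype(int)
g=(h[...,0]>50)&(h[...,0]<75)&(h[...,1]>110)&(h[...,2]>150)
o=(h[...,0]>8)&(h[...,0]<18)&(h[...,1]>150)&(h[...,2]>200)
print('cam',((-R.T@z['tvec']-U)@Rl).round(3))
for s in(1,-1):
  for nm,m in(('green',g),('orange',o)):
    mm=m&(W[...,1]*s>.19)&(W[...,1]*s<.23)&(np.abs(W[...,0])<.03)
    l=W[mm]*1e3
    if len(l)>5:print(s,nm,len(l),'med',np.median(l,0).round(1),'p3/p97 z',np.percentile(l[:,2],[1,3,50,97,99]).round(1),'x',np.percentile(l[:,0],[10,90]).round(1))
E
python3 wr.py 5
```

```text
cam [-0.127 -0.042  0.023]
1 green 278 med [ 10.7 208.9 130.8] p3/p97 z [116.1 116.3 130.8 139.  139.3] x [10.2 11.3]
1 orange 100 med [  9.8 204.  124.2] p3/p97 z [121.1 121.3 124.2 128.2 129.6] x [ 9.3 10.4]
-1 green 108 med [  11.  -195.4  135.7] p3/p97 z [129.3 129.4 135.7 139.2 139.4] x [10.1 12. ]
-1 orange 30 med [  10.5 -192.   125.7] p3/p97 z [123.5 123.5 125.7 128.2 128.4] x [ 9.8 11.5]
```

```bash
cat >> wr.py <<'E'
m=o&(W[...,1]>.18)&(W[...,1]<.23)&(np.abs(W[...,0])<.03);l=W[m]*1e3
for a in range(184,224,4):
    t=l[(l[:,1]>=a)&(l[:,1]<a+4)]
    if len(t):print(a,len(t),'x',np.median(t[:,0]).round(1),'z',t[:,2].min().round(1),t[:,2].max().round(1))
m=g&(W[...,1]>.18)&(W[...,1]<.23)&(np.abs(W[...,0])<.03);l=W[m]*1e3
for a in range(184,230,4):
    t=l[(l[:,1]>=a)&(l[:,1]<a+4)]
    if len(t):print('g',a,len(t),'x',np.median(t[:,0]).round(1),'z',t[:,2].min().round(1),t[:,2].max().round(1))
E
python3 wr.py 5
```

```text
cam [-0.127 -0.042  0.023]
1 green 278 med [ 10.7 208.9 130.8] p3/p97 z [116.1 116.3 130.8 139.  139.3] x [10.2 11.3]
1 orange 100 med [  9.8 204.  124.2] p3/p97 z [121.1 121.3 124.2 128.2 129.6] x [ 9.3 10.4]
-1 green 108 med [  11.  -195.4  135.7] p3/p97 z [129.3 129.4 135.7 139.2 139.4] x [10.1 12. ]
-1 orange 30 med [  10.5 -192.   125.7] p3/p97 z [123.5 123.5 125.7 128.2 128.4] x [ 9.8 11.5]
184 16 x 10.0 z 121.2 127.7
188 13 x 9.6 z 120.9 127.0
192 19 x 9.7 z 121.1 131.6
196 16 x 9.8 z 121.5 127.8
200 12 x 9.6 z 121.0 127.3
204 13 x 9.8 z 121.3 127.0
208 14 x 9.8 z 121.3 127.4
212 12 x 9.8 z 121.5 128.2
216 11 x 9.9 z 122.4 127.3
g 188 1 x 10.4 z 118.8 118.8
g 192 31 x 10.6 z 116.2 139.0
g 196 34 x 10.7 z 116.1 138.8
g 200 36 x 10.8 z 115.7 139.5
g 204 30 x 10.7 z 116.3 139.2
g 208 33 x 10.8 z 116.3 139.4
g 212 28 x 10.7 z 115.9 139.1
g 216 27 x 10.7 z 116.8 139.1
g 220 36 x 10.8 z 116.3 139.4
g 224 22 x 10.9 z 116.8 138.7
```

jog_arm:
  motion:
    - [-0.09,0,0.01,0,0,0]
    - [0,0,0,0,0,0]

```text
t: 7.2
tool_pos: [0.6449, -0.0518, 0.2495]
tool_rot: [[-0.39, -0.199, 0.899], [0.061, 0.969, 0.241], [-0.919, 0.149, -0.366]]
wrist_force: [0.3, -0.1, 0.4]
opening: 0.0001
```

```bash
cat > wl.py <<'E'
import cv2,numpy as np,sys
from bench import optics
k=sys.argv[1]
c=optics.get_calibration("wrist")
p,d=optics.read_camera("wrist");cv2.imwrite(f"pics/wrist{k}.png",p[:,:,::-1]);np.savez(f"wrist{k}.npz",p=p,d=d,**{k:np.array(v) for k,v in c.items()})
E
python3 rec.py; python3 wl.py 6; python3 wr.py 6
```

```text
7.2 [-0.486  0.09  -0.484 -1.671 -0.689  0.295] [ 0.6449 -0.0518  0.2495] [[-0.39, -0.199, 0.899], [0.061, 0.969, 0.241], [-0.919, 0.149, -0.366]] [ 0.3 -0.1  0.4] 0.00010750118430576191
cam [-0.127 -0.042  0.027]
1 green 288 med [ 10.7 208.8 123.7] p3/p97 z [115.9 116.1 123.7 139.  139.2] x [10.2 11.3]
1 orange 100 med [  9.8 203.  127.9] p3/p97 z [124.6 124.7 127.9 132.  134. ] x [ 9.3 10.4]
-1 green 57 med [  11.1 -194.4  137.1] p3/p97 z [129.3 132.7 137.1 139.7 140. ] x [10.4 12. ]
-1 orange 26 med [  10.6 -191.4  128.9] p3/p97 z [125.4 125.6 128.9 131.5 131.6] x [ 9.6 11.2]
184 14 x 9.9 z 124.9 130.6
188 15 x 9.8 z 125.1 130.4
192 17 x 9.9 z 124.9 134.9
196 17 x 9.7 z 124.7 131.0
200 13 x 9.6 z 124.4 130.7
204 13 x 10.1 z 124.7 130.9
208 10 x 9.9 z 124.6 130.3
212 11 x 10.0 z 125.2 130.7
216 14 x 9.9 z 125.4 131.9
g 188 1 x 9.7 z 117.2 117.2
g 192 31 x 10.8 z 115.7 139.1
g 196 36 x 10.8 z 115.7 139.2
g 200 35 x 10.7 z 116.3 139.7
g 204 33 x 10.8 z 116.0 138.5
g 208 33 x 10.6 z 115.9 139.2
g 212 27 x 10.5 z 116.5 139.1
g 216 32 x 10.7 z 116.0 138.8
g 220 37 x 10.8 z 116.1 139.1
g 224 23 x 10.8 z 118.2 138.8
```

jog_arm:
  motion:
    - [0.15,0,0,0,0,0]
    - [0.3,0,0,0,0,0]
    - [0.3,0,0,0,0,0]
    - [0,0,-0.3,0,0,0]
    - [0,0,-0.4,0,0,0]
    - [0,0,-0.4,0,0,0]
    - [0,0,-0.4,0,0,0]
    - [0,0,-0.4,0,0,0]

```text
t: 7.92
tool_pos: [0.5665, -0.0705, 0.2554]
tool_rot: [[-0.383, -0.199, 0.902], [0.064, 0.968, 0.241], [-0.922, 0.15, -0.358]]
wrist_force: [-0.1, -0.3, -0.6]
opening: -0.0004
```

```bash
python3 rec.py; python3 wl.py 7; python3 wr.py 7; python3 look.py 7
python3 - <<'E'
import cv2,numpy as np
cv2.imwrite("pics/scene7f.png",np.load("scene7.npz")['p'][:,:,::-1])
E
```

```text
7.9167 [-0.626 -0.011 -0.581 -1.594 -0.809  0.285] [ 0.5665 -0.0705  0.2554] [[-0.383, -0.199, 0.902], [0.064, 0.968, 0.241], [-0.922, 0.15, -0.358]] [-0.1 -0.3 -0.6] -0.0004127109017308485
cam [-0.197 -0.069 -0.001]
1 green 222 med [ 10.7 209.  123.9] p3/p97 z [116.3 116.5 123.9 138.7 139.2] x [10.1 11.4]
1 orange 78 med [  9.9 202.9 127.7] p3/p97 z [124.9 125.1 127.7 131.3 133.1] x [ 9.  10.5]
-1 orange 141 med [  10.1 -204.3  127.9] p3/p97 z [124.8 125.1 127.9 130.8 130.8] x [ 9.2 10.9]
184 10 x 9.8 z 124.9 129.6
188 13 x 9.7 z 125.5 132.9
192 13 x 10.1 z 125.1 134.1
196 10 x 9.8 z 125.3 130.5
200 13 x 9.8 z 125.2 130.3
204 10 x 9.8 z 124.4 131.0
208 8 x 9.5 z 125.7 130.7
212 11 x 10.0 z 125.2 131.4
216 7 x 10.1 z 125.6 130.5
g 188 2 x 10.0 z 122.5 123.4
g 192 23 x 10.6 z 116.7 139.3
g 196 26 x 10.9 z 116.3 138.6
g 200 25 x 10.8 z 116.5 138.2
g 204 28 x 10.5 z 115.5 138.8
g 208 21 x 10.6 z 116.2 138.6
g 212 28 x 10.8 z 116.7 139.5
g 216 22 x 10.7 z 116.3 138.8
g 220 34 x 10.8 z 116.3 139.0
g 224 13 x 10.6 z 118.0 138.5
t 7.9667 tcp [ 0.5648 -0.0707  0.2566] q [-0.63 -0.02 -0.58 -1
[... 891 characters left out ...]
 [-0.0017  0.0009  0.1294] p10 [-0.0193 -0.0921  0.1274] p90 [0.0165 0.0962 0.1314]
top orange 44 [266.  131.8] lip-frame med [0.0138 0.1842 0.1304] p10 [0.0093 0.1759 0.1276] p90 [0.0229 0.195  0.1323]
top orange 40 [412.5 144.5] lip-frame med [ 0.0147 -0.1793  0.1305] p10 [ 0.0092 -0.187   0.1266] p90 [ 0.0215 -0.1723  0.132 ]
top orange 5 [421. 147.] lip-frame med [ 0.0109 -0.1996  0.128 ] p10 [ 0.0088 -0.2041  0.1276] p90 [ 0.0114 -0.1961  0.1305]
top green 20 [251.4 128.8] lip-frame med [0.0117 0.2217 0.1384] p10 [0.0096 0.2133 0.1366] p90 [0.0197 0.2255 0.1409]
top green 23 [426.8 143.9] lip-frame med [ 0.0113 -0.2159  0.1378] p10 [ 0.0104 -0.2204  0.1341] p90 [ 0.0238 -0.1983  0.1395]
```

View pics/wrist7.png

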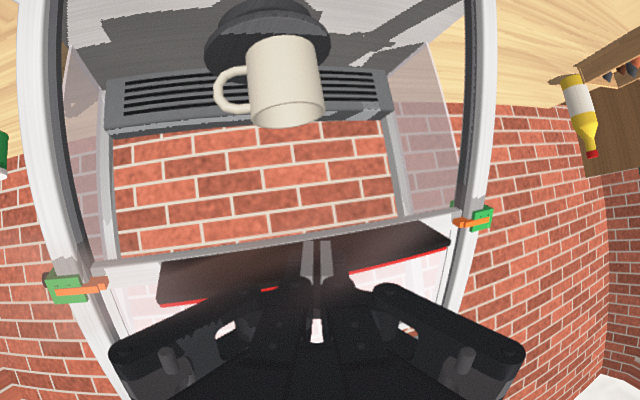

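View pics/scene7f.png

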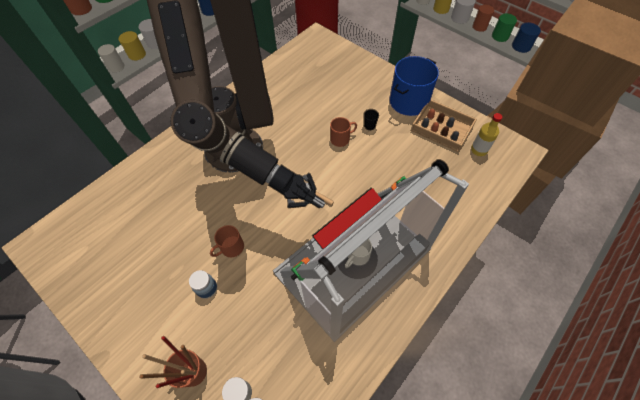

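jog_arm:
  motion:
    - [0,0,-0.4,0,0,0]
    - [0,0,-0.3,0,0,0]
    - [0,0,0,0,0,0]
    - [0,0,0,0,0,0]
    - [0,0,0,0,0,0]

```text
t: 8.48
tool_pos: [0.5422, -0.0785, 0.2699]
tool_rot: [[-0.377, -0.198, 0.905], [0.062, 0.969, 0.238], [-0.924, 0.146, -0.353]]
wrist_force: [-0.9, 0.8, -0.3]
opening: 0.0005
```

```bash
python3 rec.py; python3 wl.py 8; python3 wr.py 8|head -5; python3 -c "
from bench import r
print(r.sign_off())"
```

```text
8.4833 [-0.663 -0.07  -0.592 -1.54  -0.841  0.231] [ 0.5422 -0.0785  0.2699] [[-0.377, -0.198, 0.905], [0.062, 0.969, 0.238], [-0.924, 0.146, -0.353]] [-0.9  0.8 -0.3] 0.00045071765538007215
cam [-0.224 -0.08   0.002]
1 green 210 med [ 10.7 209.6 123.7] p3/p97 z [116.1 116.5 123.7 138.5 139. ] x [10.  11.4]
1 orange 76 med [  9.7 203.6 127.8] p3/p97 z [124.8 124.9 127.8 131.1 131.8] x [ 9.2 10.3]
-1 orange 143 med [  10.2 -203.3  128.2] p3/p97 z [125.  125.6 128.2 131.  131.1] x [ 9.4 11.3]
184 8 x 9.4 z 125.4 129.5
the job is handed in; nothing more can be done
None
```

The sash is standing with its orange pointers level with the green collars, and I handed the job in at about 8.5 s. I pushed the lip up from beneath with the closed fingertips, in small steps. Then I lowered the fingers off the lip and backed away.

- **Level:** after backing off, the wrist camera put the middle of the left pointer at 127.8 mm and the right at 128.2 mm. The left collar's middle was at 127.6 mm on the same scale, so they agree within about 0.6 mm. For the right collar I have only a top-edge reading of about 139 mm, the same as the left.
- **Staying put:** the pointer readings did not change between letting go and the last check.
- **Force and clearance:** the wrist force stayed near 5 N or less in every reading. The fingertips ended about 7 cm in front of the lip, touching nothing.
- **Surroundings:** the collars read the same before and after. The pots, jars and brush looked unmoved in the pictures, but I did not measure them.
- **Disagreement:** the top and scene cameras read the pointers 2 to 3 mm higher than the wrist camera. They look down mostly on the pointers' top faces, so I trusted the wrist view of the front faces.

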